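# Hook the crucible basket out of the drying jar and set it on the balance

### The arm

A 6-joint arm with a two-finger parallel gripper is mounted at the origin on the work surface. World frame = base frame: x ahead of the robot, y to its left, z up, the work surface at z = 0. Lengths are in m, angles in degrees, forces in N, time in s.
With the tool pointing down it reaches from about 0.375 to 0.9 m from the base axis. Payload 3.1 kg.
Tool frame: the origin (TCP) lies midway between the tips of the shut fingers; the grasp point (between the pads) lies 19 mm behind it; z points along the fingers, y is the direction in which the jaws open and shut (so a half turn about z gives the same grasp; the last joint's range is limited). The gripper opens to 87 mm and grips with 3 to 60 N. Pads are 19 mm wide; open, the fingers measure 117 mm over their backs; the gripper's body (75 mm by 190 mm) begins 51 mm behind the grasp point.
Start: joints at [64.83, 30.224, 82.088, -0, 67.689, -10.227], TCP at [0.161, 0.604, 0.223] pointing down, gripper open.
Joint ranges: [-176.69, 176.69], [-43.24, 126.21], [12.49, 139.97], [-82, 262], [0, 151.66], [-163.58, 163.58]. Speed limits (degrees/s): [159.86, 159.86, 180, 180, 180, 180].

### API

Orientations are given as a 3x3 rotation matrix whose columns are the frame's x, y, z axes.
In Python, from rig import bot gives the robot as it stands.
- The arm moves only by the tool carry_out, never from a script. Its arguments are lists of equal length, an entry for each row: "grip": the gripper's target within -1 to 1 (fully open at 1, half-way at 0, shut at -1); "slide": the shift along the tool's x, y, z in mm, a list of three; "twist": the turn, a rotation vector about the tool's x, y, z in rad, a list of three. In form: {"grip": [grip, ...], "slide": [[dx, dy, dz], ...], "twist": [[wx, wy, wz], ...]}. A call has 1 to 12 rows; each row shifts and turns the pose as measured when the row begins, along the tool's axes as they then stand; what a row does not reach is not made up. A row lasts 1/10 s, in which the tool goes at most 50 mm and 8.59 degrees, less where a joint would pass 70% of its speed; a pose out of reach is approached as far as the arm can. A call is refused whole if a number of a shift passes 50 or a number of a turn 0.15, either way. A call with a gripper value outside its range is refused whole. The fingers move at their own pace and stop on an object; the grip force is fixed at half the most. Time passes only in rows, so rows that do not move let the fingers close. It gives the time, the measured TCP pose, the force and the opening at its end, in the units of the state.
- bot.read_state(): the state, without advancing time (a new reading comes with each control period).
- bot.capture(name): name is "side" or "top" or "wrist"; returns a dict with "color" (480x640x3 uint8, red, green, blue), "depth" (480x640 float32, m along the optical axis (not along the pixel's ray), 0 where there is no reading), "fx", "fy", "cx", "cy" (pixels), "position" and "rotation" of the camera in the world; the wrist camera has in their place "T_tool_cam" (4x4, takes a point from camera to tool coordinates, whose origin is the TCP and whose axes are the flange's). Camera axes: x right, y up, looking along -z (the intrinsics and any distortion apply to the point x, -y, -z); pixel columns grow to the right and rows downward; lengths in m; the calibration is good to about 2 mm. A picture is of the moment at which its call begins: read the wrist's pose just before it.
- bot.hand_in(): hands the job in, once; it reports no verdict.
The state is a dict: "time_s": time; "joint_positions": joint angles; "qvel": joint speeds; "tau": joint torques, N m; "position": TCP position; "tcp_rot": TCP orientation; "force": force on the tool from outside, world axes, zero at the start; "moment": the same for the moment, N m; "opening": opening from 0.0 (shut) to 1.0 (fully open).
Only numpy, scipy, OpenCV 4.12 (cv2) and the standard library are available. Lean on these libraries where they do the work, as an engineer would, in place of code of your own. Each camera call takes 0.05 s, during which the arm holds its last target.

### The job

The crucibles have cooled in the deep glass drying jar and need weighing: take the lifting hook from its stand, hook the basket by its bail, lift it out of the jar without forcing it against the glass, and set it gently in the middle of the balance pan. Then unhook it and hang the hook back in the stand's fork. Never touch the basket with the gripper, keep it upright all the way, and leave the jar lid, bottle and beaker where they are.

Things in the scene. Friction and masses are not known exactly. Their poses are not given: they have to be found in the camera images.
- rod: Loose lifting hook, 160 mm long, 110 g, hanging hook down in the stand's fork at the start. Origin: centre of its black flat-sided handle, 14 (x) x 26 (y) x 50 mm (z, 25 up and 25 down): grip it from above across the 14 mm, fingers closing along the rod's x. z points up along the shaft, x to the side where the hook's mouth opens. Below the handle: collar, then a 5.6 mm round steel shaft.
- collar (a point): Centre of the underside of the rod's steel collar (34 mm diameter, 6 mm thick), 31 mm below the handle's centre; the collar rests on the fork.
- hook_seat (a point): Lowest point inside the hook, on the rod's z axis, 130 mm below the handle's centre, where the bail rides. From 85 to 97 mm below the handle's centre the shaft bends 10 mm to -x, then goes on down into a J, lowest surface 135 mm below the handle's centre. Inside, the J is 15 mm wide.
- hook_tip (a point): Top of the J's free tip, 12 mm to the rod's +x side of its axis, 115 mm below the handle's centre and 14.5 mm above the hook's seat; 18 mm or more of free height lie above the tip for the bail to pass in or out of the mouth.
- stand: Fixed tool stand: grey base plate 130 x 100 x 12 mm, a steel post on its +x side and a level steel fork, top 130 mm above the table. Two tines (10 mm wide, 6 mm thick) run along the stand's x beside a slot 14 mm wide, closed 12 mm behind the seat (+x), open in front (-x). Nothing stands higher than 10 mm above the fork. Origin on the table below the seat.
- stand_seat (a point): Centre of the place on the fork's top where the rod's collar rests, 130 mm above the table; axes as the stand's. The tine ends, 22 to 26 mm in front of it (-x), are turned up 5 mm above the fork's top: raise the rod more than 5 mm before drawing its shaft out of the slot to -x, and put it back the same way.
- jar: Tall glass drying jar, fixed, open at the top. 158 mm high, bore 100 mm diameter, outside 108 mm (120 mm at the rim). 40 mm above the table the bore narrows to 74 mm: the basket hangs by its flange on this shoulder. Origin on the table at the jar's axis.
- jar_rim (a point): Centre of the jar's mouth, level with the rim, 158 mm above the table.
- basket: Loose round perforated metal basket with three small crucibles fixed in it, 170 to 290 g, hanging in the jar by its flange at the start, bottom 10 mm above the table. Origin: centre of its flat underside. Body 64 mm diameter, 30 mm high; flange 90 mm diameter, 30 to 33 mm above the origin; crucible tops 24 mm above it.
- bail_top (a point): Peak of the basket's fixed white-coated wire bail, on the centre line of the 5 mm wire, 68 mm above the basket's underside, at the start 80 mm below the jar's rim; axes as the basket's. The bail arches over the flange along the basket's y: 64.5 mm up at 13 mm, 52 mm up at 35 mm to either side, so the hook slides to the middle. Hook it along the basket's x, from either side.
- balance: Fixed white top-pan balance, housing 250 (x) x 190 mm (y), 58 mm high, with a round steel pan of 120 mm diameter that does not sink. Origin on the table below the pan's centre; display and keys are on the -x side of the pan.
- pan (a point): Centre of the balance pan's upper surface, 70 mm above the table.
- jar_lid: Bystander: the jar's glass lid, 120 mm diameter, 56 mm high with its knob up. Origin: centre of its underside.
- amber_bottle: Bystander: small amber bottle, 54 mm diameter, 115 mm high. Origin: centre of its underside.
- beaker: Bystander: small glass beaker, 60 mm diameter, 75 mm high. Origin: centre of its underside.
Not all that is in view belongs to the job. What is shaped like the basket but blue is not meant.

How it is judged:
By the outcome, as a careful person would: the job done as asked, in the order asked, and still so for the second after the job is handed in, with the robot touching nothing.
It also fails if it takes over 67 s, if anything falls off the work surface, if the arm or the gripper's body presses on something with over 40 N, if the wrist force passes 120 N, or if a joint passes its speed limit or range.

## Working session

There is one attempt and no reset: what is moved stays moved. The work goes in short steps, Python scripts to look and compute and a tool call to move; the robot and the scene stay as the last step left them, time stands still between calls to the robot, and variables do not carry over. Pictures are saved under pics/ and viewed, and the job is handed in when it is done.

Besides the shell and the picture viewer there is one more tool, called after ">>>" by a JSON object that holds its "method" and its "body". carry_out: Moves the arm, as the interface text tells. Its arguments: {"type":"object","properties":{"grip":{"type":"array"},"slide":{"type":"array"},"twist":{"type":"array"}},"required":["grip","slide","twist"]}

```bash
mkdir -p pics; ls; cat > h.py <<'E'
import numpy as np, cv2
from rig import bot
def snap(n,f):
    c=bot.capture(n); cv2.imwrite('pics/'+f,c['color'][:,:,::-1]); return c
def pts(c):
    v,u=np.mgrid[0:480,0:640]; d=c['depth']
    P=np.stack([(u-c['cx'])/c['fx']*d,-(v-c['cy'])/c['fy']*d,-d],-1)
    if 'position' in c: return P@np.array(c['rotation']).T+np.array(c['position'])
    return P
E
python3 - <<'E'
from h import *
s=bot.read_state(); print(s)
for n in ('top','side'):
    c=snap(n,n+'0.png'); print({k:v for k,v in c.items() if k not in('color','depth')})
    np.savez('pics/'+n+'0.npz',P=pts(c),d=c['depth'],col=c['color'])
E
```

```text
pics
{'time_s': 0.0, 'joint_positions': array([ 6.48310265e+01,  3.02803898e+01,  8.21560325e+01,  6.50039609e-04,
        6.76899916e+01, -1.02283772e+01]), 'qvel': array([-0.00036068, -0.00540929, -0.01387838, -0.01032   , -0.01728581,
        0.03966901]), 'tau': array([-6.35730958e-04, -4.40042925e+01, -1.76590794e+01,  6.31628162e-02,
        5.83510380e-02, -1.78573036e-04]), 'position': array([0.16079816, 0.60320072, 0.22155835]), 'tcp_rot': array([[-9.66192344e-01,  2.57820588e-01, -9.47830727e-04],
       [ 2.57822017e-01,  9.66190374e-01, -1.99239749e-03],
       [ 4.02103832e-04, -2.16941083e-03, -9.99997566e-01]]), 'force': array([-0.46217934, -0.36785186, -0.22339916]), 'moment': array([ 0.01635762, -0.0284419 ,  0.01054615]), 'opening': 1.0008503512793263}
{'fx': 587.7673816127531, 'fy': 587.7673816127531, 'cx': 314.9855210978896, 'cy': 230.78692906026163, 'position': array([ 0.29002519, -0.00414176,  1.76324136]), 'rotation': array([[ 0.04439887,  0.97704105, -0.20837355],
       [-0.99900978,  0.04401997, -0.0064576 ],
       [ 0.00286326,  0.20845392,  0.978028  ]])}
{'fx': 473.86327284967837, 'fy': 473.86327284967837, 'cx': 317.27052101324074, 'cy': 245.50714744958634, 'position': array([ 0.08564915, -0.66725938,  0.73535129]), 'rotation': array([[ 0.76319934,  0.35386092, -0.54065628],
       [-0.64585871,  0.44343687, -0.62147427],
       [ 0.01983148,  0.82349632,  0.56697488]])}
```

View pics/top0.png

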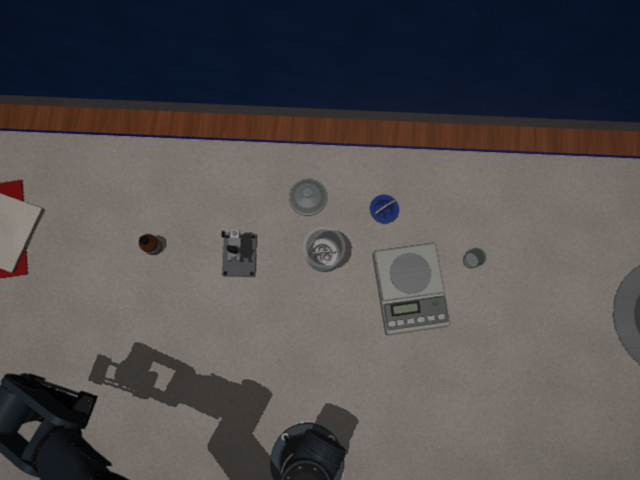

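View pics/side0.png

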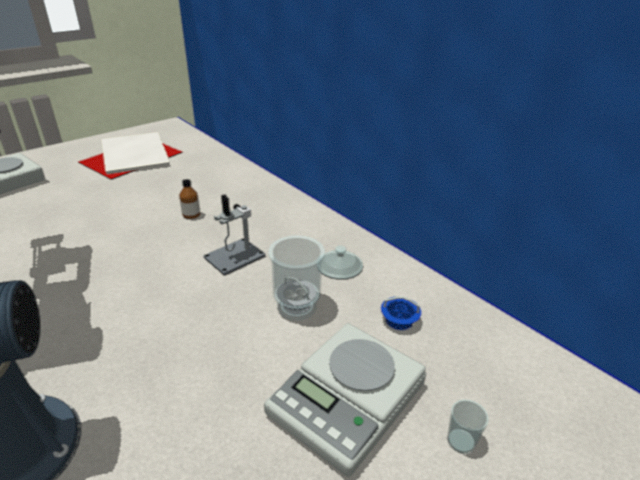

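The top view shows the stand at (240,250), the jar with the metal basket at (326,250), the blue decoy at (384,208), the balance pan at (410,272), the lid at (308,196), the bottle at (151,243) and the beaker at (474,257). Next I'll enlarge these and measure them.

```bash
python3 - <<'E'
import numpy as np,cv2
t=np.load('pics/top0.npz'); P=t['P'];c=t['col']
a=cv2.resize(c[215:285,205:275],(560,560),interpolation=cv2.INTER_CUBIC)
cv2.imwrite('pics/cropA.png',np.hstack([a])[:,:,::-1])
b=cv2.resize(c[220:280,295:355],(600,600),interpolation=cv2.INTER_CUBIC)
cv2.imwrite('pics/cropB.png',b[:,:,::-1])
s=np.load('pics/side0.npz');cs=s['col']
cv2.imwrite('pics/cropC.png',cv2.resize(cs[185:325,195:335],(600,600),interpolation=cv2.INTER_CUBIC)[:,:,::-1])
for n,u,v in [('pan',410,272),('handle',236,240),('base',232,268),('jarin',326,250),('lid',308,196),('blue',384,208),('bottle',150,242),('beaker',474,257)]:
    print(n,P[v,u].round(4))
# pan fit: pixels at z 0.062-0.08
z=P[:,:,2]
m=np.zeros(z.shape,bool); m[235:340,365:460]=1
for lo,hi in [(.05,.063),(.064,.08)]:
    mm=m&(z>lo)&(z<hi); q=P[mm]; print(lo,len(q),q.mean(0).round(4),q.min(0).round(4),q.max(0).round(4))
E
```

```text
pan [ 0.5406 -0.2737  0.0721]
handle [0.6008 0.2284 0.1326]
base [0.5366 0.2503 0.0196]
jarin [ 0.6048 -0.0285  0.0144]
lid [0.7608 0.033  0.0521]
blue [ 0.7402 -0.1995  0.0276]
bottle [0.5926 0.4841 0.0856]
beaker [ 0.6057 -0.4787  0.0018]
0.05 2650 [ 0.5047 -0.2764  0.0565] [ 0.3758 -0.3826  0.05  ] [ 0.6328 -0.1694  0.063 ]
0.064 1357 [ 0.5385 -0.272   0.0701] [ 0.4214 -0.3649  0.064 ] [ 0.6305 -0.1829  0.0796]
```

View pics/cropA.png

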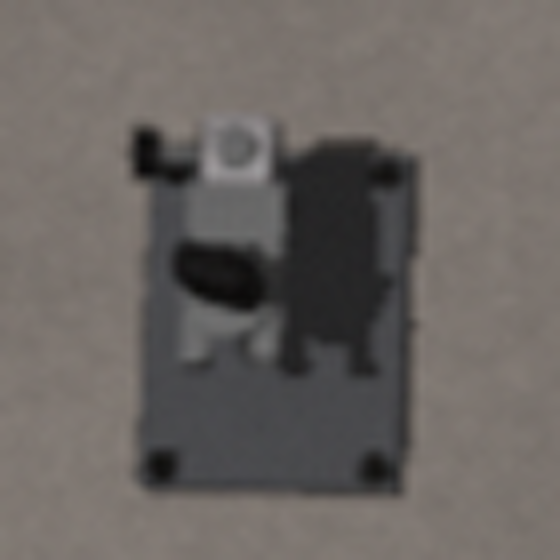

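View pics/cropB.png

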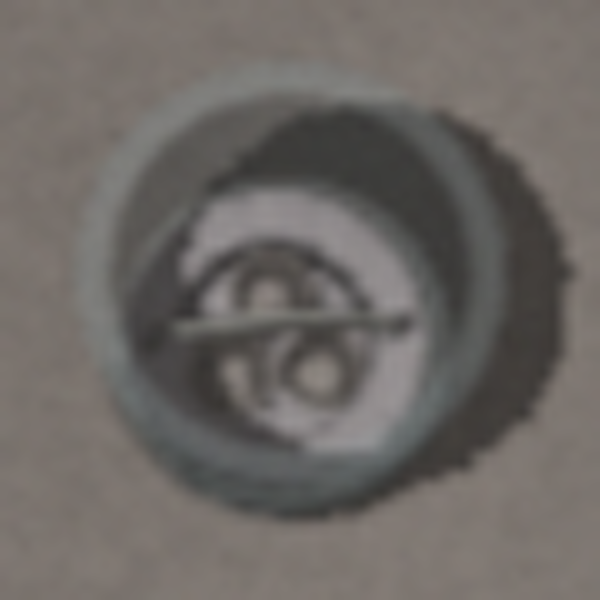

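View pics/cropC.png

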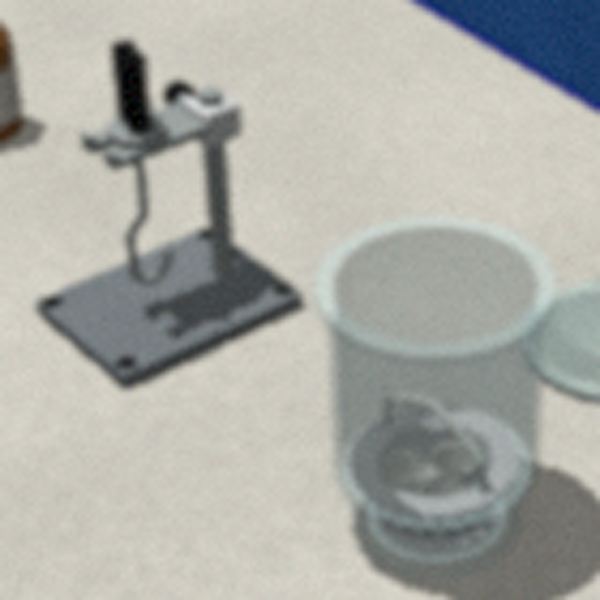

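Crop A shows the stand, with the post on the far (+x) side, the fork open toward the robot and the handle in the seat. Crop B shows the metal basket in the jar, its bail running nearly along image-horizontal (world y) from about (313,252.5) to (335,252.5). This silver basket is the one meant; the blue one at (384,208) is the decoy. Next I'll measure by rays at the known heights and check the wrist camera.

```bash
cat >> h.py <<'E'
def ray(c,u,v,z,R=None,p=None):
    R=np.array(c['rotation']) if R is None else R; p=np.array(c['position']) if p is None else p
    d=R@np.array([(u-c['cx'])/c['fx'],-(v-c['cy'])/c['fy'],-1]); return p+d*(z-p[2])/d[2]
def wristpose(s,c):
    T=np.array(c['T_tool_cam']); R=s['tcp_rot']@T[:3,:3]; return R, s['position']+s['tcp_rot']@T[:3,3]
def proj(c,X,R=None,p=None):
    R=np.array(c['rotation']) if R is None else R; p=np.array(c['position']) if p is None else p
    q=(np.asarray(X)-p)@R; return np.stack([c['cx']+c['fx']*q[...,0]/-q[...,2], c['cy']-c['fy']*q[...,1]/-q[...,2]],-1)
E
python3 - <<'E'
from h import *
c=bot.capture('top'); 
f=lambda x,y,s,ou,ov:(ou+(x+.5)/s-.5,ov+(y+.5)/s-.5)
for n,x,y in [('tr',415,155),('br',405,490),('bl',140,488),('bolt bl',160,468),('bolt br',378,468),('bolt tr',386,172)]:
    print(n,ray(c,*f(x,y,8,205,215),.012).round(4))
for n,x,y,z in [('tineL',192,360,.135),('tineR',262,358,.135),('posttop',238,148,.14),('handle top far',205,270,.186),('h bottom',240,285,.14)]:
    print(n,ray(c,*f(x,y,8,205,215),z).round(4))
g=lambda x,y:f(x,y,10,295,220)
for n,x,y,z in [('rimL',80,270,.158),('rimR',507,270,.158),('rimT',300,62,.158),('rimB',295,517,.158),('bailL',178,328,.062),('bailR',410,323,.062),('bail mid',294,322,.078)]:
    print(n,ray(c,*g(x,y),z).round(4))
w=snap('wrist','w0.png'); print(np.array(w['T_tool_cam']).round(4),w['fx'],w['cx'],w['cy'])
E
```

```text
tr [0.6453 0.1849 0.012 ]
br [0.5173 0.1803 0.012 ]
bl [0.5136 0.2795 0.012 ]
bolt bl [0.5214 0.2726 0.012 ]
bolt br [0.5251 0.191  0.012 ]
bolt tr [0.6382 0.1955 0.012 ]
tineL [0.5437 0.2449 0.135 ]
tineR [0.5455 0.2204 0.135 ]
posttop [0.6191 0.2336 0.14  ]
handle top far [0.5669 0.235  0.186 ]
h bottom [0.5702 0.2293 0.14  ]
rimL [0.5858 0.039  0.158 ]
rimR [ 0.5911 -0.0795  0.158 ]
rimT [ 0.6476 -0.0196  0.158 ]
rimB [ 0.5194 -0.0235  0.158 ]
bailL [0.5875 0.0119 0.062 ]
bailR [ 0.592  -0.0561  0.062 ]
bail mid [ 0.5879 -0.0218  0.078 ]
[[ 1.000e-04  9.619e-01  2.733e-01  7.530e-02]
 [ 1.000e+00  1.000e-04 -6.000e-04  1.500e-03]
 [-6.000e-04  2.733e-01 -9.619e-01 -1.617e-01]
 [ 0.000e+00  0.000e+00  0.000e+00  1.000e+00]] 408.9522131919239 318.415881405766 237.88249008922358
```

View pics/w0.png

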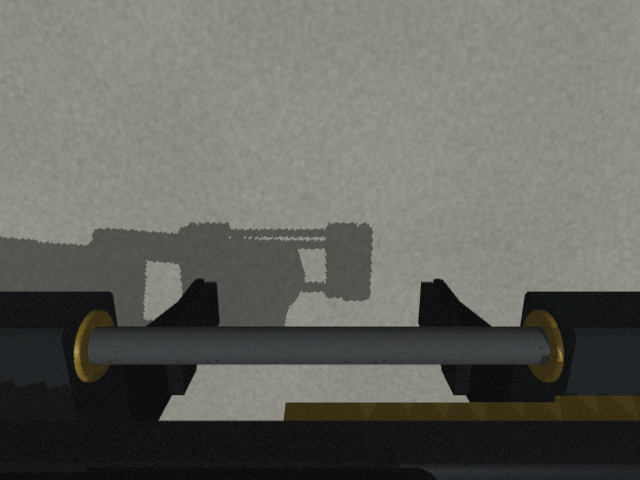

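Rough positions: rod at (0.57,0.23), stand yaw about +2°, jar axis at (0.584,-0.021), pan at (0.54,-0.274). I'll turn the tool so the jaws close along world x, then look from the wrist.

>>> {"method": "carry_out", "body": {"grip": [1,1,1,1,1,1,1,1,1,1], "slide": [[0,0,-14],[0,0,-14],[0,0,-14],[0,0,-14],[0,0,-14],[0,0,-14],[0,0,-14],[0,0,-14],[0,0,-14],[0,0,0]], "twist": [[0,0,0.145],[0,0,0.145],[0,0,0.145],[0,0,0.145],[0,0,0.145],[0,0,0.145],[0,0,0.145],[0,0,0.145],[0,0,0.145],[0,0,0]]}}

```text
time_s: 1.2
position: [0.16, 0.6015, 0.3485]
tcp_rot: [[0.04, 0.999, -0.005], [0.999, -0.04, -0.01], [-0.01, -0.004, -1.0]]
force: [-0.2, 0.5, 0.6]
opening: 1.002
```

>>> {"method": "carry_out", "body": {"grip": [1,1,1,1,1,1,1,1,1,1,1,1], "slide": [[-20,20,0],[-38,36,0],[-40,38,0],[-40,38,0],[-40,38,0],[-40,38,0],[-40,38,0],[-40,38,0],[-40,38,0],[-40,36,0],[-38,30,0],[-20,12,0]], "twist": [[0,0,0.02],[0,0,0.02],[0,0,0],[0,0,0],[0,0,0],[0,0,0],[0,0,0],[0,0,0],[0,0,0],[0,0,0],[0,0,0],[0,0,0]]}}

```text
time_s: 2.4
position: [0.5101, 0.1685, 0.3395]
tcp_rot: [[0.028, 0.999, -0.016], [0.999, -0.028, -0.015], [-0.016, -0.016, -1.0]]
force: [-0.4, 0.7, 0.2]
opening: 1.0
```

>>> {"method": "carry_out", "body": {"grip": [0,0], "slide": [[0,0,0],[0,0,0]], "twist": [[0,0,0],[0,0,0]]}}

```text
time_s: 2.6
position: [0.5109, 0.1652, 0.3373]
tcp_rot: [[0.029, 0.999, -0.02], [0.999, -0.029, -0.016], [-0.016, -0.019, -1.0]]
force: [-0.1, 0.5, -0.1]
opening: 0.894
```

```bash
python3 - <<'E'
from h import *
import pickle
s=bot.read_state(); w=snap('wrist','w1.png'); pickle.dump((s,w),open('pics/w1.pkl','wb'))
print(s['position'],s['tcp_rot'].round(4),s['qvel'].round(2))
E
```

```text
[0.5109403  0.16515216 0.33727739] [[ 0.0289  0.9994 -0.0197]
 [ 0.9994 -0.0292 -0.0158]
 [-0.0164 -0.0193 -0.9997]] [-1.19  0.58  0.35 -0.4  -0.41 -1.38]
```

View pics/w1.png

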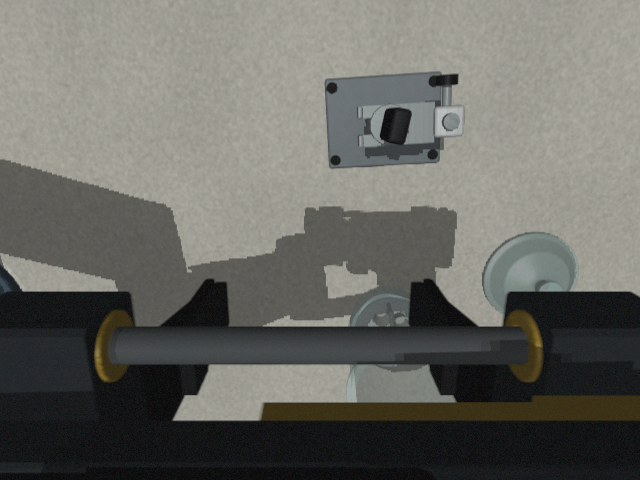

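The wrist view shows the stand at (385,120), with the black handle at (396,125) turned a little relative to the fork. The jar is at (390,330), partly hidden. I'll enlarge the handle.

```bash
python3 - <<'E'
from h import *
import pickle
s,w=pickle.load(open('pics/w1.pkl','rb'))
cv2.imwrite('pics/cropD.png',cv2.resize(w['color'][60:180,315:475],(800,600),interpolation=cv2.INTER_CUBIC)[:,:,::-1])
b=w['color'][95:160,370:425].astype(int)
for g in (1,2,3,4): pass
cv2.imwrite('pics/cropE.png',cv2.resize(np.clip(b*4,0,255).astype(np.uint8),(660,780),interpolation=cv2.INTER_CUBIC)[:600,:,::-1])
E
```

```text
(no output)
```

View pics/cropD.png

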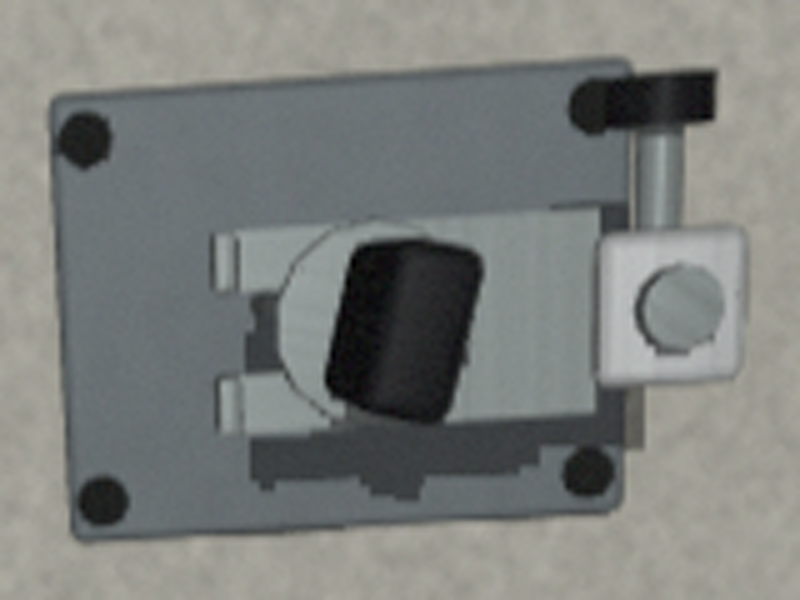

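View pics/cropE.png

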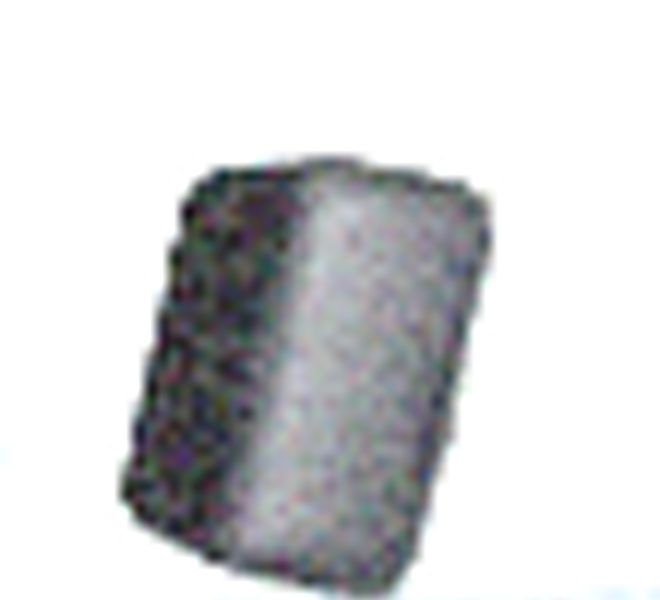

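```bash
python3 - <<'E'
from h import *
import pickle
s,w=pickle.load(open('pics/w1.pkl','rb')); R,p=wristpose(s,w)
f=lambda x,y,sx,ou,ov:(ou+(x+.5)/sx-.5,ov+(y+.5)/sx-.5)
def ry(a,b,z): return ray(w,*f(a[0],a[1],b,*((370,95) if b==12 else (315,60))),z,R,p)
r1,r2=ry((484,230),12,.186),ry((425,530),12,.186); l1,l2=ry((305,190),12,.186),ry((232,530),12,.186)
t=ry((400,165),12,.186);b=ry((315,582),12,.186)
for a in (r1,r2,l1,l2,t,b): print(a.round(4))
for a,c in((r1,r2),(l1,l2),(t,b)): d=a-c; print('yaw of rod y dir -90', np.degrees(np.arctan2(-d[0],d[1])))
print('centre',(r1+r2+l1+l2)/4,(t+b)/2)
for n,q,z in [('plate tl',(52,98),.012),('tr',(632,60),.012),('br',(620,512),.012),('bl',(75,540),.012),('tineA o',(215,263),.135),('tineB o',(218,405),.135),('collarleft',(280,320),.136)]:
    print(n,ry(q,5,z).round(4))
E
```

```text
[0.5766 0.2429 0.186 ]
[0.5736 0.2253 0.186 ]
[0.5658 0.2456 0.186 ]
[0.5618 0.2257 0.186 ]
[0.5714 0.2468 0.186 ]
[0.567  0.2224 0.186 ]
yaw of rod y dir -90 -9.643988860220048
yaw of rod y dir -90 -11.319147149289451
yaw of rod y dir -90 -10.386905541233787
centre [0.56945229 0.23488384 0.186     ] [0.56920327 0.23462456 0.186     ]
plate tl [0.5149 0.2815 0.012 ]
tr [0.6425 0.2854 0.012 ]
br [0.6453 0.187  0.012 ]
bl [0.5179 0.1839 0.012 ]
tineA o [0.5423 0.2452 0.135 ]
tineB o [0.5428 0.2217 0.135 ]
collarleft [0.5533 0.2356 0.136 ]
```

Rod: centre (0.5693,0.2347), x-yaw about -10.5°, mouth toward +x (the side view agrees: shaft bent left, tip right). I'll add a helper to compute slides and twists.

```bash
cat >> h.py <<'E'
from scipy.spatial.transform import Rotation as Ro
def Rt(yaw_tooly):
    a=np.radians(yaw_tooly); y=np.array([np.cos(a),np.sin(a),0]); z=np.array([0,0,-1.]); x=np.cross(y,z); return np.stack([x,y,z],1)
def togo(target,yaw):
    s=bot.read_state(); R=s['tcp_rot']; d=R.T@(np.array(target)-s['position'])*1000
    w=Ro.from_matrix(R.T@Rt(yaw)).as_rotvec(); print('t',round(s['time_s'],2),'pos',s['position'].round(4),'slide mm',d.round(1),'twist',w.round(4),'F',s['force'].round(2),'open',round(s['opening'],3), 'tooly yaw',np.degrees(np.arctan2(R[1,1],R[0,1])).round(2))
E
python3 -c "
from h import *
togo((.5693,.2347,.25),-10.5)"
```

```text
t 2.65 pos [0.5108 0.1654 0.3373] slide mm [72.4 58.2 84.9] twist [-0.0178  0.0184  0.1547] F [ 0.41 -0.15  0.19] open 0.853 tooly yaw -1.64
```

>>> {"method": "carry_out", "body": {"grip": [-0.1,-0.1,-0.1,-0.1,-0.1,-0.1], "slide": [[16,10,16],[20,16,22],[20,18,22],[16,14,20],[10,8,12],[0,0,0]], "twist": [[-0.006,0.006,0.05],[-0.006,0.006,0.06],[-0.006,0.006,0.05],[0,0,0],[0,0,0],[0,0,0]]}}

```text
time_s: 3.25
position: [0.5804, 0.25, 0.2414]
tcp_rot: [[0.175, 0.985, -0.0], [0.985, -0.175, 0.002], [0.002, -0.001, -1.0]]
force: [-0.4, 0.3, -1.3]
opening: 0.459
```

```bash
python3 -c "
from h import *
togo((.5693,.2347,.25),-10.5)
import pickle
s=bot.read_state(); w=snap('wrist','w2.png'); pickle.dump((s,w),open('pics/w2.pkl','wb'))
"
```

```text
t 3.25 pos [0.5804 0.25   0.2414] slide mm [-17.   -8.3  -8.6] twist [-0.0006 -0.0022  0.007 ] F [-0.4  0.3 -1.3] open 0.459 tooly yaw -10.1
```

View pics/w2.png

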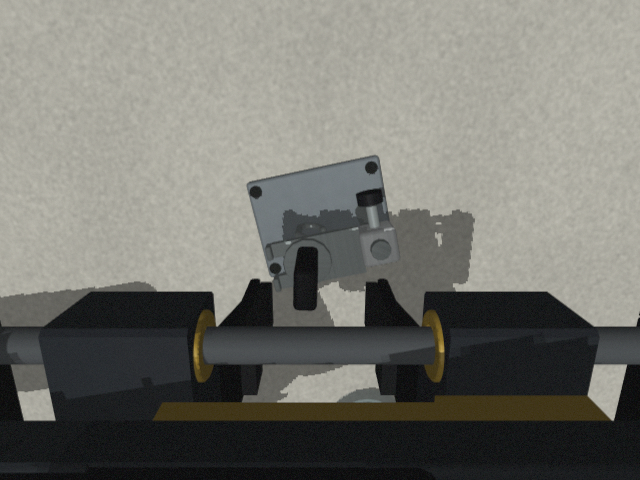

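The handle shows as a vertical bar at (306,278), about 12 px left of the jaw middle (318). That fits the computed -8 mm, and the yaw is aligned.

>>> {"method": "carry_out", "body": {"grip": [-0.1,-0.1,-0.1,-0.1], "slide": [[-8,-4,0],[-7,-3,0],[-1,0,0],[0,0,0]], "twist": [[0,0,0.004],[0,0,0],[0,0,0],[0,0,0]]}}

```text
time_s: 3.7
position: [0.5669, 0.2343, 0.2456]
tcp_rot: [[0.177, 0.984, 0.002], [0.984, -0.177, 0.002], [0.003, 0.002, -1.0]]
force: [-0.5, 0.4, 1.1]
opening: 0.449
```

```bash
python3 -c "
from h import *
togo((.5693,.2347,.148),-10.5)
import pickle
s=bot.read_state(); w=snap('wrist','w3.png'); R,p=wristpose(s,w)
X=[[.5693,.2347,.186]]; print(proj(w,X,R,p))
m=(w['color'].max(2)<45); m[:, :270]=0; m[:,350:]=0; m[320:]=0
v,u=np.nonzero(m); print(u.min(),u.max(),np.median(u),v.min(),v.max())
cv2.imwrite('pics/cropF.png',cv2.resize(w['color'][200:340,220:420],(800,560),interpolation=cv2.INTER_CUBIC)[:,:,::-1])
"
```

```text
t 3.7 pos [0.5669 0.2343 0.2456] slide mm [ 0.5  2.1 97.6] twist [ 0.0018 -0.0025  0.0056] F [-0.54  0.44  1.1 ] open 0.449 tooly yaw -10.18
[[322.62305543 259.91685996]]
270 335 321.0 170 319
```

View pics/cropF.png

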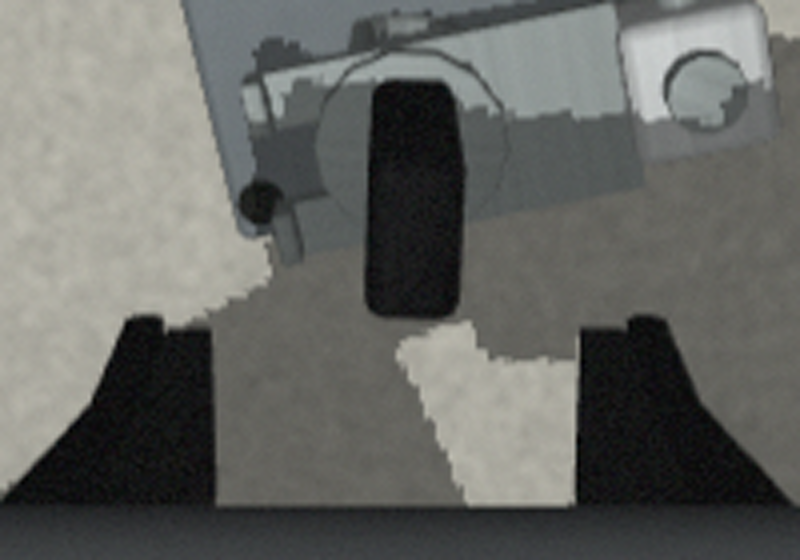

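The handle's top centre in the picture, (323.3,260.4), agrees with the predicted (322.6,259.9). Descending.

>>> {"method": "carry_out", "body": {"grip": [-0.1,-0.1,-0.1,-0.1,-0.1,-0.1,-0.1], "slide": [[0,1,12],[0,1,16],[0,0,16],[0,0,14],[0,0,10],[0,0,0],[0,0,0]], "twist": [[0,0,0.004],[0,0,0],[0,0,0],[0,0,0],[0,0,0],[0,0,0],[0,0,0]]}}

```text
time_s: 4.45
position: [0.5709, 0.2331, 0.1738]
tcp_rot: [[0.184, 0.983, 0.005], [0.983, -0.184, 0.003], [0.004, 0.005, -1.0]]
force: [0.4, 0.4, 0.4]
opening: 0.449
```

```bash
python3 -c "
from h import *
togo((.5693,.2347,.148),-10.5)
"
```

```text
t 4.45 pos [0.5709 0.2331 0.1738] slide mm [ 1.1 -2.  25.8] twist [ 0.0048 -0.0039 -0.0015] F [0.45 0.44 0.37] open 0.449 tooly yaw -10.59
```

>>> {"method": "carry_out", "body": {"grip": [-0.1,-0.1,-0.1,-0.1,-0.1], "slide": [[0.5,-1,7],[0.5,-0.5,8],[0,0,7],[0,0,3],[0,0,0]], "twist": [[0.003,-0.003,0],[0.002,0,0],[0,0,0],[0,0,0],[0,0,0]]}}

```text
time_s: 4.95
position: [0.5707, 0.2349, 0.1481]
tcp_rot: [[0.184, 0.983, 0.003], [0.983, -0.184, 0.001], [0.002, 0.002, -1.0]]
force: [0.2, 0.3, -0.0]
opening: 0.455
```

```bash
python3 -c "
from h import *
togo((.5693,.2347,.148),-10.5)
"
```

```text
t 4.95 pos [0.5707 0.2349 0.1481] slide mm [-0.5 -1.3  0.1] twist [ 0.0025 -0.002  -0.0013] F [ 0.19  0.27 -0.01] open 0.455 tooly yaw -10.58
```

>>> {"method": "carry_out", "body": {"grip": [-0.1,-1,-1,-1,-1,-1,-1,-1], "slide": [[0,-1,0],[0,0,0],[0,0,0],[0,0,0],[0,0,0],[0,0,0],[0,0,0],[0,0,0]], "twist": [[0.002,-0.002,0],[0,0,0],[0,0,0],[0,0,0],[0,0,0],[0,0,0],[0,0,0],[0,0,0]]}}

```text
time_s: 5.75
position: [0.5702, 0.2353, 0.149]
tcp_rot: [[0.184, 0.983, 0.002], [0.983, -0.184, 0.0], [0.001, 0.002, -1.0]]
force: [-0.1, 0.6, -0.3]
opening: 0.157
```

```bash
python3 -c "
from h import *
togo((.5693,.2347,.148),-10.5)
s=snap('side','s4.png')
cv2.imwrite('pics/cropG.png',cv2.resize(s['color'][140:300,150:310],(600,600),interpolation=cv2.INTER_CUBIC)[:,:,::-1])
"
```

```text
t 5.75 pos [0.5702 0.2353 0.149 ] slide mm [-0.7 -0.8  1. ] twist [ 0.0019 -0.0005 -0.0014] F [-0.05  0.64 -0.29] open 0.157 tooly yaw -10.58
```

View pics/cropG.png

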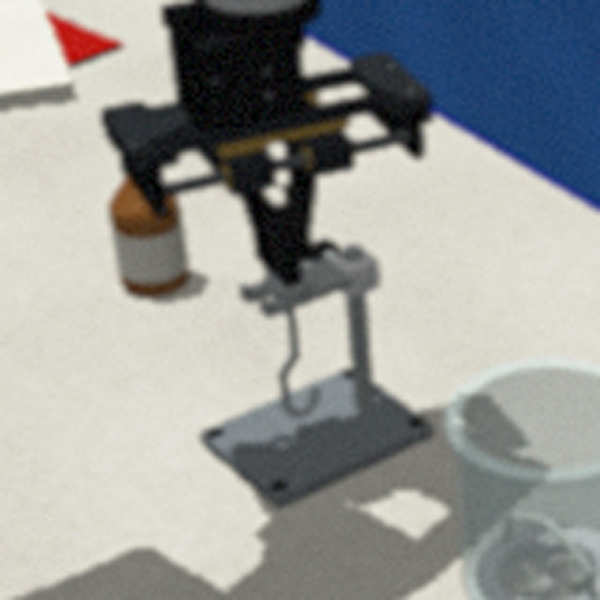

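The grip is 13.7 mm wide, the handle thickness. Raising clear of the upturned tine ends, then drawing out along the stand's -x.

>>> {"method": "carry_out", "body": {"grip": [-1,-1,-1,-1,-1], "slide": [[0,0,-4],[0,0,-5],[0,0,-4],[0,0,0],[0,0,0]], "twist": [[0,0,0],[0,0,0],[0,0,0],[0,0,0],[0,0,0]]}}

```text
time_s: 6.3
position: [0.57, 0.2352, 0.1631]
tcp_rot: [[0.184, 0.983, 0.002], [0.983, -0.184, 0.0], [0.0, 0.002, -1.0]]
force: [0.6, 0.4, -1.0]
opening: 0.158
```

>>> {"method": "carry_out", "body": {"grip": [-1,-1,-1,-1,-1,-1,-1,-1,-1], "slide": [[-1,-5,0],[-2,-8,0],[-2,-10,0],[-2,-10,0],[-2,-10,0],[-2,-8,0],[-1,-5,0],[0,0,0],[0,0,0]], "twist": [[0,0,0],[0,0,0],[0,0,0],[0,0,0],[0,0,0],[0,0,0],[0,0,0],[0,0,0],[0,0,0]]}}

```text
time_s: 7.2
position: [0.5053, 0.2335, 0.1628]
tcp_rot: [[0.183, 0.983, -0.001], [0.983, -0.183, -0.0], [-0.001, -0.001, -1.0]]
force: [0.4, 0.5, -1.2]
opening: 0.158
```

```bash
python3 -c "
from h import *
togo((.5102,.2333,.30),-10.5)
s=snap('side','s5.png')
cv2.imwrite('pics/cropH.png',cv2.resize(s['color'][140:300,150:310],(600,600),interpolation=cv2.INTER_CUBIC)[:,:,::-1])
"
```

```text
t 7.2 pos [0.5053 0.2335 0.1628] slide mm [   0.7    4.8 -137.3] twist [-0.0008  0.0006 -0.0006] F [ 0.4   0.47 -1.19] open 0.158 tooly yaw -10.54
```

View pics/cropH.png

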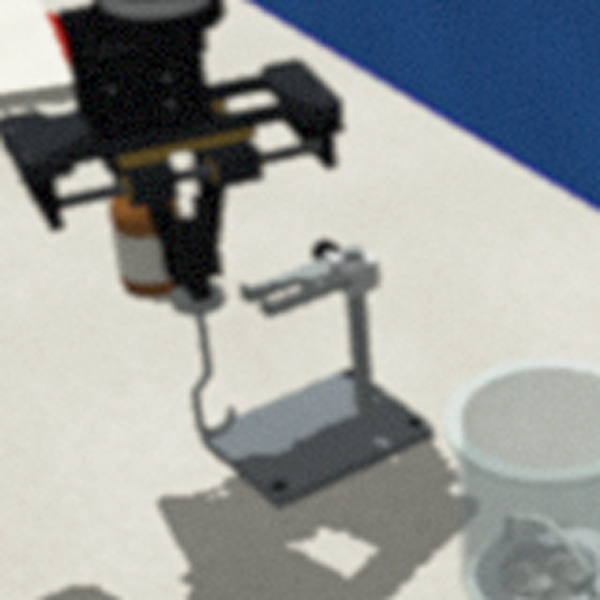

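The hook is free of the fork and the J's mouth is visible. Raising, then moving to look down into the jar.

>>> {"method": "carry_out", "body": {"grip": [-1,-1,-1,-1,-1,-1,-1,-1,-1,-1], "slide": [[0,0,-10],[0,0,-20],[0,0,-25],[0,0,-25],[0,0,-25],[0,0,-25],[0,0,-20],[0,0,-10],[0,0,0],[0,0,0]], "twist": [[0,0,0],[0,0,0],[0,0,-0.05],[0,0,-0.05],[0,0,-0.05],[0,0,-0.05],[0,0,-0.05],[0,0,0],[0,0,0],[0,0,0]]}}

```text
time_s: 8.25
position: [0.5093, 0.2331, 0.3338]
tcp_rot: [[-0.072, 0.997, 0.005], [0.997, 0.072, 0.001], [0.0, 0.005, -1.0]]
force: [-0.1, 0.5, -1.0]
opening: 0.161
```

```bash
python3 -c "
from h import *
togo((.565,-.105,.33),3.8)
"
```

```text
t 8.25 pos [0.5093 0.2331 0.3338] slide mm [-341.3   31.3    3.8] twist [ 0.0051 -0.0005  0.0055] F [-0.13  0.48 -1.05] open 0.161 tooly yaw 4.11
```

>>> {"method": "carry_out", "body": {"grip": [-1,-1,-1,-1,-1,-1,-1,-1,-1,-1,-1,-1], "slide": [[-14,2,0],[-28,3,0],[-36,3,0],[-36,3,0],[-36,3,0],[-36,3,0],[-36,3,0],[-30,3,0],[-20,3,0],[-10,2,0],[0,0,0],[0,0,0]], "twist": [[0.002,0,0],[0.002,0,0],[0,0,0],[0,0,0],[0,0,0],[0,0,0],[0,0,0],[0,0,0],[0,0,0],[0,0,0],[0,0,0],[0,0,0]]}}

```text
time_s: 9.45
position: [0.5512, -0.0654, 0.3175]
tcp_rot: [[-0.066, 0.997, -0.031], [0.998, 0.066, 0.0], [0.002, -0.03, -1.0]]
force: [-0.9, 0.5, -0.6]
opening: 0.159
```

```bash
python3 -c "
from h import *
togo((.565,-.105,.33),3.8)
import pickle
s=bot.read_state(); w=snap('wrist','w6.png'); pickle.dump((s,w),open('pics/w6.pkl','wb'))
"
```

```text
t 9.45 pos [ 0.5512 -0.0654  0.3175] slide mm [-40.4  10.8 -12.9] twist [-0.0304 -0.0024 -0.0002] F [-0.91  0.5  -0.55] open 0.159 tooly yaw 3.79
```

View pics/w6.png

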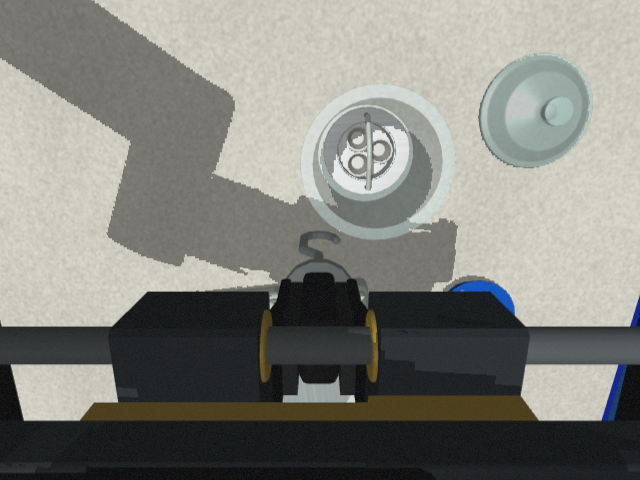

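The wrist view shows the jar rim ring around (378,162), the silver basket with three crucibles at (367,150), its bail from (367,117) to (369,188), and the hook's J at (320,245). The blue decoy is at (482,295). I'll enlarge.

```bash
python3 - <<'E'
from h import *
import pickle
s,w=pickle.load(open('pics/w6.pkl','rb')); R,p=wristpose(s,w)
im=cv2.resize(w['color'][80:245,295:460],(792,792),interpolation=cv2.INTER_CUBIC)
cv2.imwrite('pics/cropI.png',cv2.resize(w['color'][80:200,305:465],(800,600),interpolation=cv2.INTER_CUBIC)[:,:,::-1])
print('campos',p.round(4))
for n,u,v,z in [('rimL',302,160,.155),('rimR',455,160,.155),('rimT',378,84,.155),('rimB',378,239,.155),('bailT',367,118,.062),('bailB',369,188,.062),('mid',368,152,.0805)]: print(n,ray(w,u,v,z,R,p).round(4))
E
```

```text
campos [0.5517 0.0112 0.4793]
rimL [ 0.5303 -0.0187  0.155 ]
rimR [ 0.6486 -0.0105  0.155 ]
rimT [0.5836 0.0408 0.155 ]
rimB [ 0.5962 -0.0782  0.155 ]
bailT [0.5853 0.0175 0.062 ]
bailB [ 0.5941 -0.0507  0.062 ]
mid [ 0.5878 -0.0137  0.0805]
```

View pics/cropI.png

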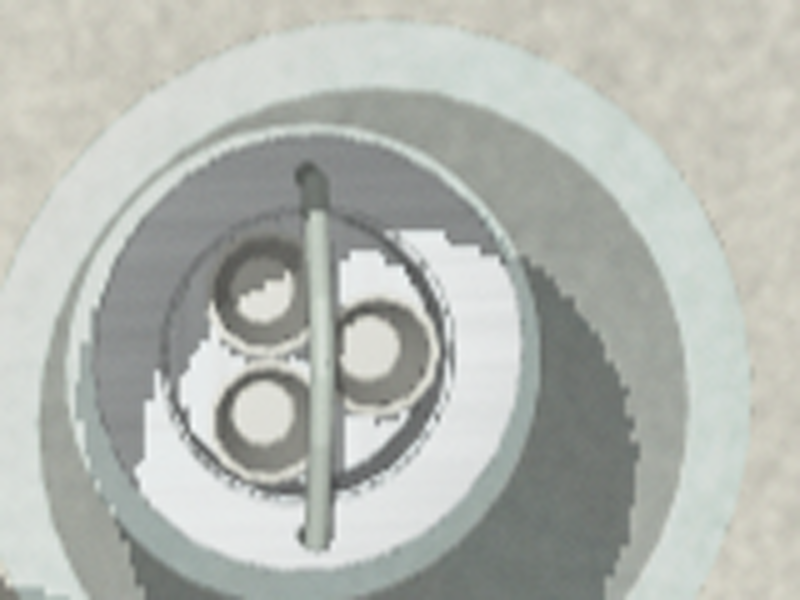

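```bash
python3 - <<'E'
from h import *
import pickle
from scipy.optimize import least_squares
s,w=pickle.load(open('pics/w6.pkl','rb')); R,p=wristpose(s,w)
f=lambda x,y:(305+(x+.5)/5-.5,80+(y+.5)/5-.5)
def fit(n,pt,z):
    q=np.array([ray(w,*f(*a),z,R,p)[:2] for a in pt])
    r=least_squares(lambda t:np.hypot(*(q-t[:2]).T)-t[2],[.585,-.02,.05]); print(n,r.x.round(4),(r.fun*1000).round(1))
fit('rim outer',[(380,18),(750,400),(640,120),(200,70),(5,290)],.156)
fit('bore top',[(385,88),(690,400),(45,430),(600,180)],.158)
fit('flange',[(310,136),(95,345),(523,330),(320,569),(150,490),(480,215),(165,195)],.043)
fit('body',[(165,350),(452,350),(310,208),(300,495)],.043)
a=ray(w,*f(310,170),.045,R,p);b=ray(w,*f(318,545),.045,R,p);print(a.round(4),b.round(4),(a+b)[:2]/2,np.linalg.norm(a-b),'yaw',np.degrees(np.arctan2(-(a-b)[0],(a-b)[1])))
# bail centre-line projections for candidates
t=np.array([-.035,-.013,0,.013,.035]);h=np.array([.062,.0745,.078,.0745,.062])
for cx,cy,yaw in [(.5878,-.0185,6),(.589,-.0185,6),(.5878,-.0185,8)]:
    a=np.radians(yaw); X=np.stack([cx-np.sin(a)*t,cy+np.cos(a)*t,h],1); print(cx,cy,yaw,((proj(w,X,R,p)-[305,80])*5).round(0).tolist())
E
```

```text
rim outer [ 0.5894 -0.0181  0.0593] [ 0.2 -0.2  0.3 -0.6  0.3]
bore top [ 0.5892 -0.0181  0.0496] [ 0.  0. -0. -0.]
flange [ 0.5896 -0.015   0.0442] [-0.3  0.6  0.   0.5 -1.1 -0.1  0.3]
body [ 0.5892 -0.0145  0.0296] [ 0.3  0.2 -0.3 -0.2]
[0.5859 0.022  0.045 ] [ 0.595  -0.0539  0.045 ] [ 0.59044943 -0.0159207 ] 0.07644746787341752 yaw 6.895257819707298
0.5878 -0.0185 6 [[306.0, 552.0], [310.0, 451.0], [311.0, 385.0], [309.0, 315.0], [303.0, 196.0]]
0.589 -0.0185 6 [[312.0, 552.0], [316.0, 451.0], [317.0, 385.0], [316.0, 315.0], [310.0, 197.0]]
0.5878 -0.0185 8 [[312.0, 552.0], [313.0, 450.0], [311.0, 385.0], [307.0, 315.0], [297.0, 196.0]]
```

The rim (r 59.3 mm), bore (49.6) and flange (44.2) all match their sizes. The jar axis is at (0.5893,-0.0181), the bail centre at about (0.5895,-0.0165), and basket yaw is about 6°. I'll check the hook's predicted image position against the real one.

```bash
python3 - <<'E'
from h import *
import pickle
s,w=pickle.load(open('pics/w6.pkl','rb')); R,p=wristpose(s,w)
# rod frame in tool: rod x=tool y, rod z=-tool z ; handle centre at tool z = -0.012 
def rod(x,y,z): # rod y = z x x : (-tz) x (ty) = tx ... 
    return s['position']+s['tcp_rot']@np.array([y,x,-0.012-z])
for n,q in [('tip',(.012,0,-.115)),('bottom',(0,0,-.135)),('bend',(-.010,0,-.11)),('handletop+y',(0,.013,.025)),('collar+y',(0,.017,-.025)),('collar -x',(-.017,0,-.025)),('collar+x',(.017,0,-.025))]:
    print(n,proj(w,rod(*q),R,p).round(1))
cv2.imwrite('pics/cropJ.png',cv2.resize(w['color'][215:305,260:380],(800,600),interpolation=cv2.INTER_CUBIC)[:,:,::-1])
togo((.5666,-.0189,.33),6)
E
```

```text
tip [336.  239.8]
bottom [318.3 232.1]
bend [303.1 241.9]
handletop+y [317.3 318.8]
collar+y [317.8 259.2]
collar -x [281. 294.]
collar+x [354.6 294.1]
t 9.5 pos [ 0.5512 -0.0652  0.3175] slide mm [ 45.2  18.1 -12.9] twist [-0.0303 -0.0027 -0.038 ] F [-1.08 -0.07 -1.1 ] open 0.16 tooly yaw 3.83
```

View pics/cropJ.png

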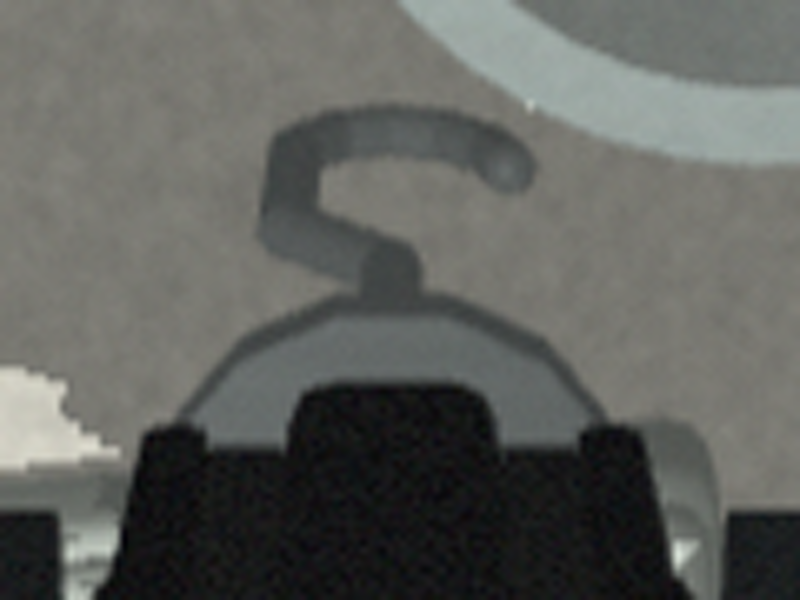

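The observed hook tip (336.8,240.5) against the predicted (336.0,239.8) means the hook model and camera agree to within 1 mm. Moving to the pre-insertion point and levelling.

>>> {"method": "carry_out", "body": {"grip": [-1,-1,-1,-1,-1,-1], "slide": [[8,3,-3],[12,5,-4],[12,5,-4],[8,3,-2],[2,1,0],[0,0,0]], "twist": [[-0.01,0,-0.015],[-0.01,0,-0.015],[-0.01,0,-0.008],[0,0,0],[0,0,0],[0,0,0]]}}

```text
time_s: 10.1
position: [0.565, -0.0122, 0.3328]
tcp_rot: [[-0.116, 0.993, 0.004], [0.993, 0.116, 0.005], [0.004, 0.004, -1.0]]
force: [-1.3, -0.0, -1.8]
opening: 0.157
```

```bash
python3 -c "
from h import *
togo((.5666,-.0189,.30),6)"
```

```text
t 10.1 pos [ 0.565  -0.0122  0.3328] slide mm [-7.   0.7 32.8] twist [ 0.0042 -0.0043  0.0112] F [-1.27 -0.01 -1.8 ] open 0.157 tooly yaw 6.64
```

>>> {"method": "carry_out", "body": {"grip": [-1,-1,-1,-1,-1,-1], "slide": [[-3,0.5,6],[-3,0,10],[-1,0,8],[0,0,4],[0,0,0],[0,0,0]], "twist": [[0.003,-0.003,0.005],[0,0,0.004],[0,0,0],[0,0,0],[0,0,0],[0,0,0]]}}

```text
time_s: 10.7
position: [0.5655, -0.021, 0.3004]
tcp_rot: [[-0.104, 0.995, -0.003], [0.995, 0.104, 0.001], [0.001, -0.003, -1.0]]
force: [-0.2, 0.5, -1.0]
opening: 0.158
```

```bash
python3 -c "
from h import *
togo((.5666,-.0189,.23),6)
s=snap('side','s7.png')
cv2.imwrite('pics/cropK.png',cv2.resize(s['color'][150:330,190:370],(600,600),interpolation=cv2.INTER_CUBIC)[:,:,::-1])
"
```

```text
t 10.7 pos [ 0.5655 -0.021   0.3004] slide mm [ 1.9  1.5 70.4] twist [-0.003  -0.0014 -0.0006] F [-0.17  0.51 -0.98] open 0.158 tooly yaw 5.97
```

View pics/cropK.png

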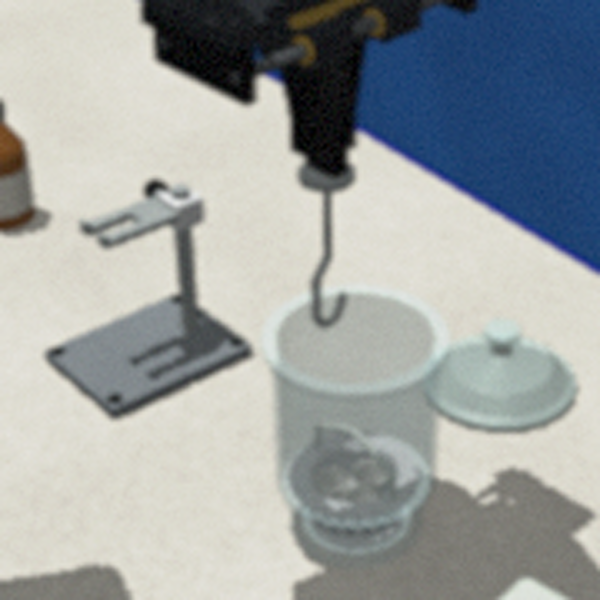

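The hook hangs straight above the mouth, on the near side of the bail. Descending into the jar.

>>> {"method": "carry_out", "body": {"grip": [-1,-1,-1,-1,-1,-1,-1,-1], "slide": [[1,1,6],[1,0.5,10],[0,0,12],[0,0,12],[0,0,10],[0,0,5],[0,0,0],[0,0,0]], "twist": [[-0.003,-0.001,0],[0,0,0],[0,0,0],[0,0,0],[0,0,0],[0,0,0],[0,0,0],[0,0,0]]}}

```text
time_s: 11.55
position: [0.5667, -0.0183, 0.2403]
tcp_rot: [[-0.104, 0.995, -0.0], [0.995, 0.104, 0.0], [0.001, -0.0, -1.0]]
force: [-0.1, -0.7, -1.0]
opening: 0.159
```

```bash
python3 -c "
from h import *
togo((.5666,-.0189,.172),6)
import pickle
s=bot.read_state(); w=snap('wrist','w8.png'); pickle.dump((s,w),open('pics/w8.pkl','wb'))
R,p=wristpose(s,w)
s=snap('side','s8.png')
cv2.imwrite('pics/cropL.png',cv2.resize(s['color'][190:330,240:380],(600,600),interpolation=cv2.INTER_CUBIC)[:,:,::-1])
"
```

```text
t 11.55 pos [ 0.5667 -0.0183  0.2403] slide mm [-0.7 -0.1 68.3] twist [-0.0002 -0.0005 -0.0001] F [-0.14 -0.75 -1.02] open 0.159 tooly yaw 6.0
```

View pics/cropL.png

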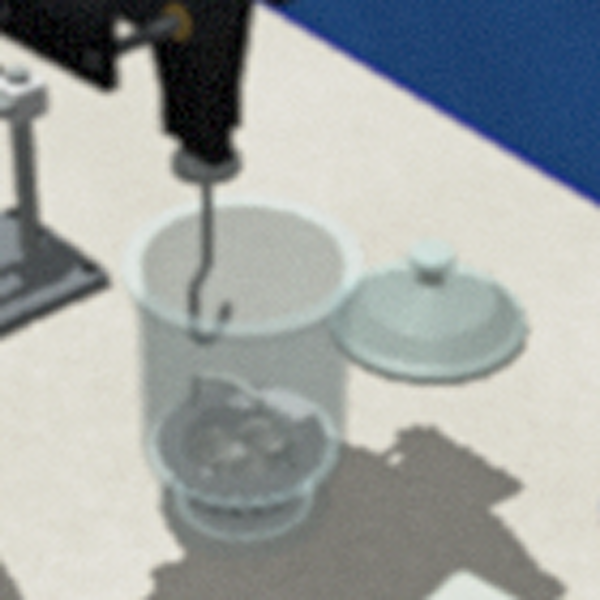

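View pics/w8.png

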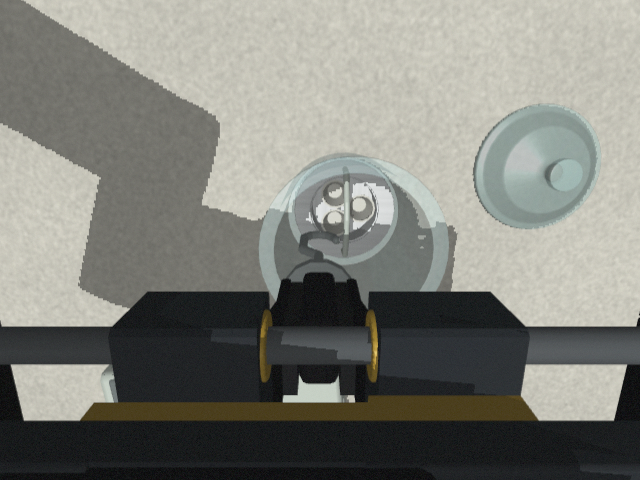

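```bash
python3 - <<'E'
from h import *
import pickle
s,w=pickle.load(open('pics/w8.pkl','rb')); R,p=wristpose(s,w)
t=np.array([-.035,-.013,0,.013,.035]);h=np.array([.062,.0745,.078,.0745,.062])
for cx,cy,yaw in [(.5895,-.0165,6)]:
    a=np.radians(yaw); X=np.stack([cx-np.sin(a)*t,cy+np.cos(a)*t,h],1); print(((proj(w,X,R,p)-[290,160])*8).round(0).tolist())
def rod(x,y,z): return s['position']+s['tcp_rot']@np.array([y,x,-0.012-z])
print(((proj(w,np.array([rod(.012,0,-.115),rod(0,0,-.135),rod(-.01,0,-.11)]),R,p)-[290,160])*8).round(0))
cv2.imwrite('pics/cropM.png',cv2.resize(w['color'][160:260,290:390],(800,800),interpolation=cv2.INTER_CUBIC)[:,:,::-1])
E
```

```text
[[436.0, 761.0], [447.0, 597.0], [452.0, 483.0], [452.0, 351.0], [448.0, 118.0]]
[[368. 639.]
 [226. 577.]
 [104. 655.]]
```

View pics/cropM.png

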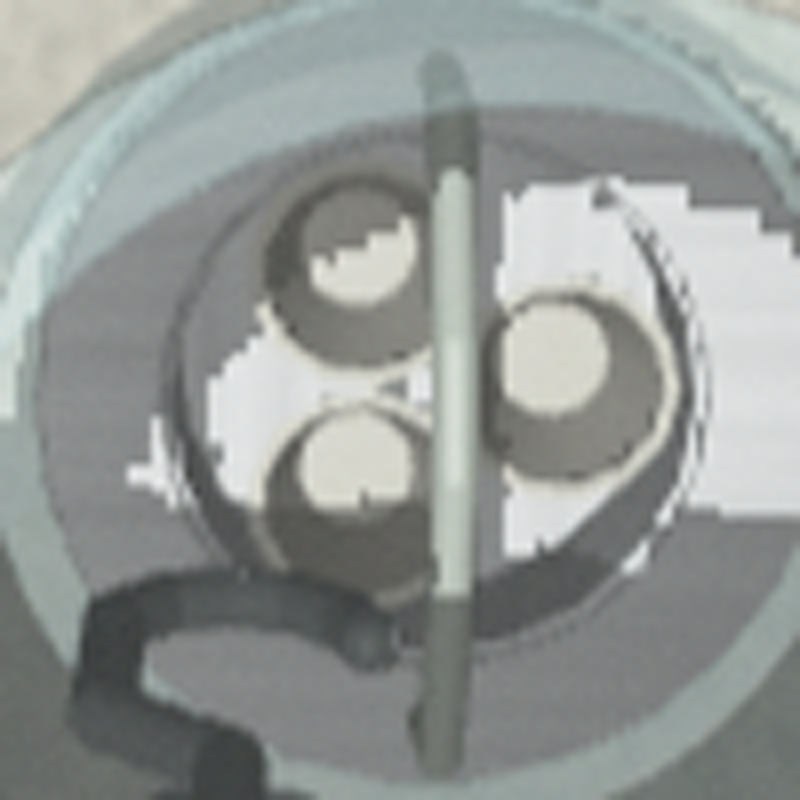

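The bail is within 0.5 px of the prediction, so its centre x is about 0.590. Descending beside the bail until it lies opposite the mouth.

>>> {"method": "carry_out", "body": {"grip": [-1,-1,-1,-1,-1,-1,-1,-1], "slide": [[-0.5,0,6],[0,0,10],[0,0,12],[0,0,12],[0,0,10],[0,0,5],[0,0,0],[0,0,0]], "twist": [[0,0,0],[0,0,0],[0,0,0],[0,0,0],[0,0,0],[0,0,0],[0,0,0],[0,0,0]]}}

```text
time_s: 12.45
position: [0.5672, -0.019, 0.1807]
tcp_rot: [[-0.104, 0.995, 0.001], [0.995, 0.104, 0.0], [0.0, 0.001, -1.0]]
force: [-0.4, -0.0, -0.4]
opening: 0.163
```

```bash
python3 -c "
from h import *
togo((.5668,-.0185,.172),6)
"
```

```text
t 12.45 pos [ 0.5672 -0.019   0.1807] slide mm [ 0.5 -0.3  8.7] twist [ 0.0006 -0.0002 -0.0002] F [-0.43 -0.03 -0.38] open 0.163 tooly yaw 5.99
```

>>> {"method": "carry_out", "body": {"grip": [-1,-1,-1,-1], "slide": [[0,0,4],[0,0,4],[0,0,1],[0,0,0]], "twist": [[0,0,0],[0,0,0],[0,0,0],[0,0,0]]}}

```text
time_s: 12.85
position: [0.5681, -0.0192, 0.1721]
tcp_rot: [[-0.104, 0.995, 0.003], [0.995, 0.104, -0.0], [-0.001, 0.003, -1.0]]
force: [-0.6, 0.5, -0.6]
opening: 0.158
```

```bash
python3 -c "
from h import *
togo((.590,-.0165,.172),6)
s=snap('side','s9.png')
cv2.imwrite('pics/cropN.png',cv2.resize(s['color'][190:330,240:380],(600,600),interpolation=cv2.INTER_CUBIC)[:,:,::-1])
"
```

```text
t 12.85 pos [ 0.5681 -0.0192  0.1721] slide mm [ 0.4 22.   0.2] twist [ 0.0033  0.0007 -0.0001] F [-0.61  0.46 -0.63] open 0.158 tooly yaw 5.99
```

View pics/cropN.png

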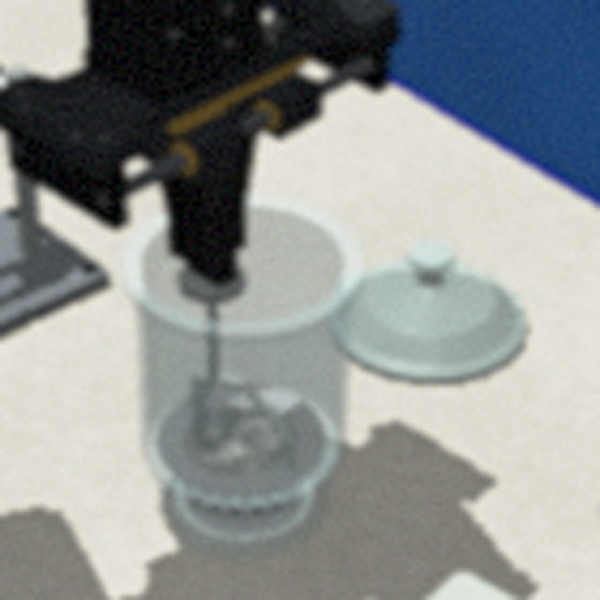

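There is no contact force. Moving +22 mm along the rod's x to bring the bail into the mouth.

>>> {"method": "carry_out", "body": {"grip": [-1,-1,-1,-1,-1,-1,-1], "slide": [[0,3,0],[0,5,0],[0,5,0],[0,4,0],[0,2,0],[0,0,0],[0,0,0]], "twist": [[0.002,0,0],[0,0,0],[0,0,0],[0,0,0],[0,0,0],[0,0,0],[0,0,0]]}}

```text
time_s: 13.6
position: [0.5899, -0.017, 0.1728]
tcp_rot: [[-0.105, 0.995, 0.003], [0.995, 0.105, -0.001], [-0.001, 0.003, -1.0]]
force: [0.1, 0.4, -1.6]
opening: 0.159
```

```bash
python3 -c "
from h import *
togo((.590,-.0165,.172),6)
"
```

```text
t 13.6 pos [ 0.5899 -0.017   0.1728] slide mm [0.5 0.2 0.8] twist [0.0032 0.0014 0.0001] F [ 0.1   0.41 -1.56] open 0.159 tooly yaw 6.0
```

>>> {"method": "carry_out", "body": {"grip": [-1,-1,-1,-1,-1,-1,-1,-1], "slide": [[0,0,-4],[0,0,-5],[0,0,-5],[0,0,-3],[0,0,-2],[0,0,-2],[0,0,0],[0,0,0]], "twist": [[0.002,0,0],[0,0,0],[0,0,0],[0,0,0],[0,0,0],[0,0,0],[0,0,0],[0,0,0]]}}

```text
time_s: 14.4
position: [0.5882, -0.0168, 0.195]
tcp_rot: [[-0.104, 0.995, -0.002], [0.995, 0.104, -0.001], [-0.0, -0.002, -1.0]]
force: [-0.2, 0.0, -2.9]
opening: 0.163
```

```bash
python3 -c "
from h import *
togo((.5893,-.0181,.21),6)
s=snap('side','s10.png')
cv2.imwrite('pics/cropO.png',cv2.resize(s['color'][190:330,240:380],(600,600),interpolation=cv2.INTER_CUBIC)[:,:,::-1])
"
```

```text
t 14.4 pos [ 0.5882 -0.0168  0.195 ] slide mm [ -1.4   1.  -15. ] twist [-0.0018  0.0005 -0.    ] F [-0.16  0.02 -2.92] open 0.163 tooly yaw 6.0
```

View pics/cropO.png

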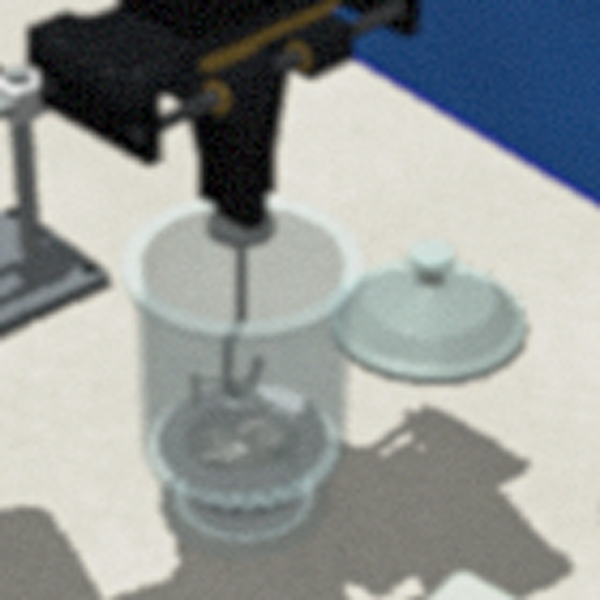

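The bail is hooked: it rides in the J and the force has risen to -2.9 N. Lifting gently while centring on the jar axis.

>>> {"method": "carry_out", "body": {"grip": [-1,-1,-1,-1,-1,-1,-1,-1,-1,-1], "slide": [[-0.5,0.3,-2],[-0.4,0.3,-3],[-0.3,0.3,-3],[0,0,-3],[0,0,-3],[0,0,-3],[0,0,-2],[0,0,0],[0,0,0],[0,0,0]], "twist": [[-0.002,0,0],[0,0,0],[0,0,0],[0,0,0],[0,0,0],[0,0,0],[0,0,0],[0,0,0],[0,0,0],[0,0,0]]}}

```text
time_s: 15.45
position: [0.589, -0.0179, 0.2153]
tcp_rot: [[-0.104, 0.995, -0.0], [0.995, 0.104, -0.0], [-0.0, -0.001, -1.0]]
force: [-0.1, 0.4, -3.6]
opening: 0.157
```

```bash
python3 -c "
from h import *
togo((.5893,-.0181,.25),6)
import pickle
s=bot.read_state(); w=snap('wrist','w11.png'); pickle.dump((s,w),open('pics/w11.pkl','wb'))
s=snap('side','s11.png')
cv2.imwrite('pics/cropP.png',cv2.resize(s['color'][190:330,240:380],(600,600),interpolation=cv2.INTER_CUBIC)[:,:,::-1])
cv2.imwrite('pics/cropQ.png',cv2.resize(w['color'][140:300,220:420],(800,640),interpolation=cv2.INTER_CUBIC)[:600,:,::-1])
"
```

```text
t 15.45 pos [ 0.589  -0.0179  0.2153] slide mm [ -0.2   0.3 -34.7] twist [-0.0005  0.0002 -0.0001] F [-0.11  0.44 -3.56] open 0.157 tooly yaw 5.99
```

View pics/cropP.png

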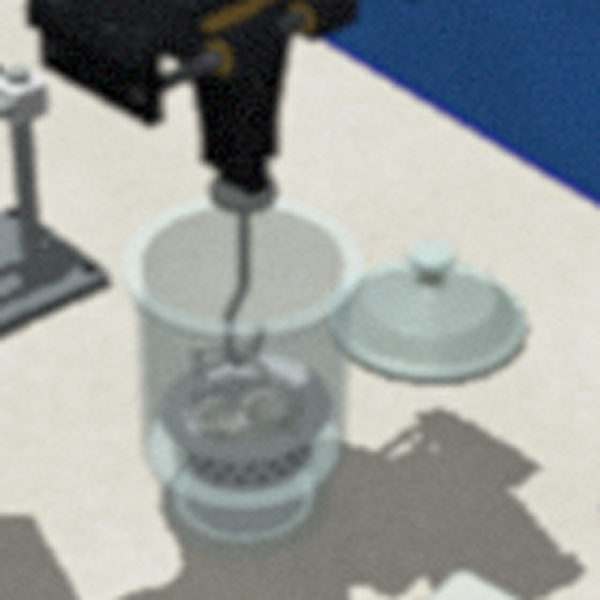

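View pics/cropQ.png

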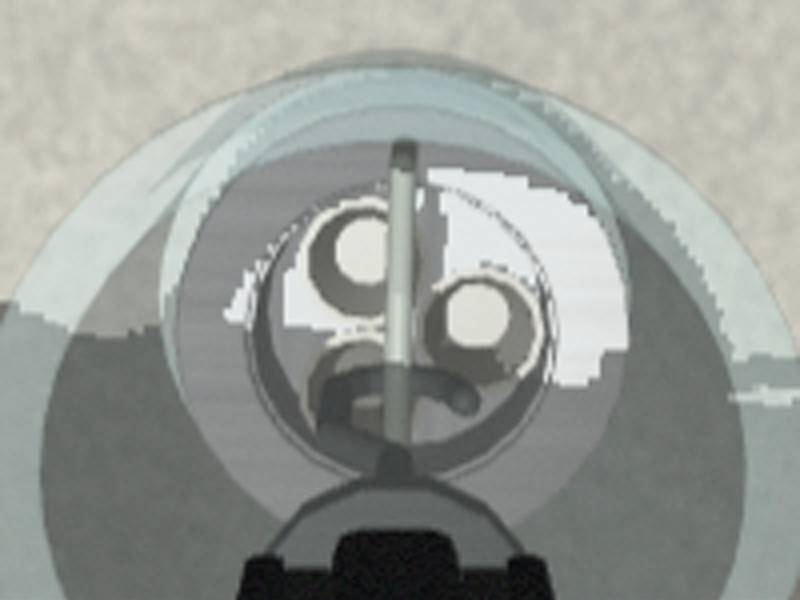

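The basket hangs level and centred, free of the shoulder. Continuing the lift in stages.

>>> {"method": "carry_out", "body": {"grip": [-1,-1,-1,-1,-1,-1,-1,-1,-1,-1], "slide": [[0,0.2,-2],[0,0,-4],[0,0,-6],[0,0,-7],[0,0,-7],[0,0,-6],[0,0,-4],[0,0,-2],[0,0,0],[0,0,0]], "twist": [[0,0,0],[0,0,0],[0,0,0],[0,0,0],[0,0,0],[0,0,0],[0,0,0],[0,0,0],[0,0,0],[0,0,0]]}}

```text
time_s: 16.55
position: [0.5894, -0.0179, 0.2574]
tcp_rot: [[-0.104, 0.995, 0.001], [0.995, 0.104, -0.0], [-0.001, 0.001, -1.0]]
force: [-0.8, -0.7, -3.5]
opening: 0.159
```

```bash
python3 -c "
from h import *
togo((.5893,-.0181,.31),6)
s=snap('side','s12.png')
cv2.imwrite('pics/cropR.png',cv2.resize(s['color'][190:330,240:380],(600,600),interpolation=cv2.INTER_CUBIC)[:,:,::-1])
"
```

```text
t 16.55 pos [ 0.5894 -0.0179  0.2574] slide mm [ -0.2  -0.  -52.6] twist [ 0.0006  0.0005 -0.0001] F [-0.77 -0.68 -3.53] open 0.159 tooly yaw 6.0
```

View pics/cropR.png

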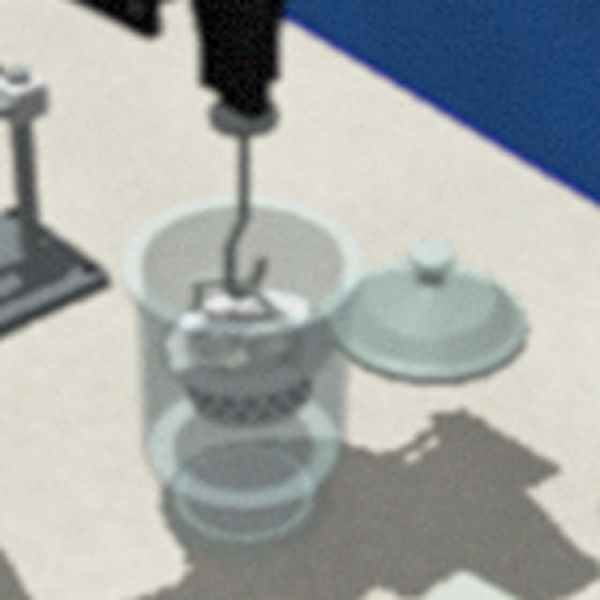

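The basket is upright and centred midway up the bore. Continuing.

>>> {"method": "carry_out", "body": {"grip": [-1,-1,-1,-1,-1,-1,-1,-1,-1,-1,-1,-1], "slide": [[0,0,-2],[0,0,-4],[0,0,-6],[0,0,-7],[0,0,-8],[0,0,-8],[0,0,-7],[0,0,-6],[0,0,-4],[0,0,-2],[0,0,0],[0,0,0]], "twist": [[0,0,0],[0,0,0],[0,0,0],[0,0,0],[0,0,0],[0,0,0],[0,0,0],[0,0,0],[0,0,0],[0,0,0],[0,0,0],[0,0,0]]}}

```text
time_s: 17.8
position: [0.5891, -0.0178, 0.3163]
tcp_rot: [[-0.104, 0.995, 0.0], [0.995, 0.104, -0.0], [-0.0, 0.0, -1.0]]
force: [-0.2, 0.1, -2.9]
opening: 0.159
```

```bash
python3 -c "
from h import *
togo((.5893,-.0181,.385),6)
"
```

```text
t 17.8 pos [ 0.5891 -0.0178  0.3163] slide mm [ -0.3   0.2 -68.7] twist [ 0.0003  0.0005 -0.    ] F [-0.21  0.1  -2.86] open 0.159 tooly yaw 6.0
```

>>> {"method": "carry_out", "body": {"grip": [-1,-1,-1,-1,-1,-1,-1,-1,-1,-1,-1,-1], "slide": [[0,0,-3],[0,0,-5],[0,0,-8],[0,0,-9],[0,0,-9],[0,0,-9],[0,0,-8],[0,0,-7],[0,0,-5],[0,0,-3],[0,0,0],[0,0,0]], "twist": [[0,0,0],[0,0,0],[0,0,0],[0,0,0],[0,0,0],[0,0,0],[0,0,0],[0,0,0],[0,0,0],[0,0,0],[0,0,0],[0,0,0]]}}

```text
time_s: 19.0
position: [0.589, -0.0177, 0.3884]
tcp_rot: [[-0.104, 0.995, 0.0], [0.995, 0.104, -0.0], [-0.0, 0.0, -1.0]]
force: [-0.3, 0.1, -3.8]
opening: 0.156
```

```bash
python3 -c "
from h import *
togo((.5893,-.0181,.385),6)
s=snap('side','s13.png')
c=snap('top','t13.png')
cv2.imwrite('pics/cropT.png',cv2.resize(c['color'][230:345,360:480],(800,767),interpolation=cv2.INTER_CUBIC)[:,:,::-1])
"
```

```text
t 19.0 pos [ 0.589  -0.0177  0.3884] slide mm [-0.4  0.3  3.4] twist [ 0.0003  0.0004 -0.0001] F [-0.25  0.09 -3.83] open 0.156 tooly yaw 6.0
```

View pics/s13.png

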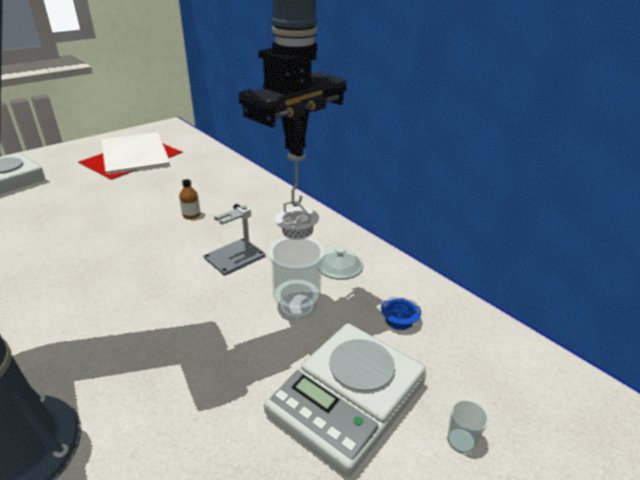

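View pics/cropT.png

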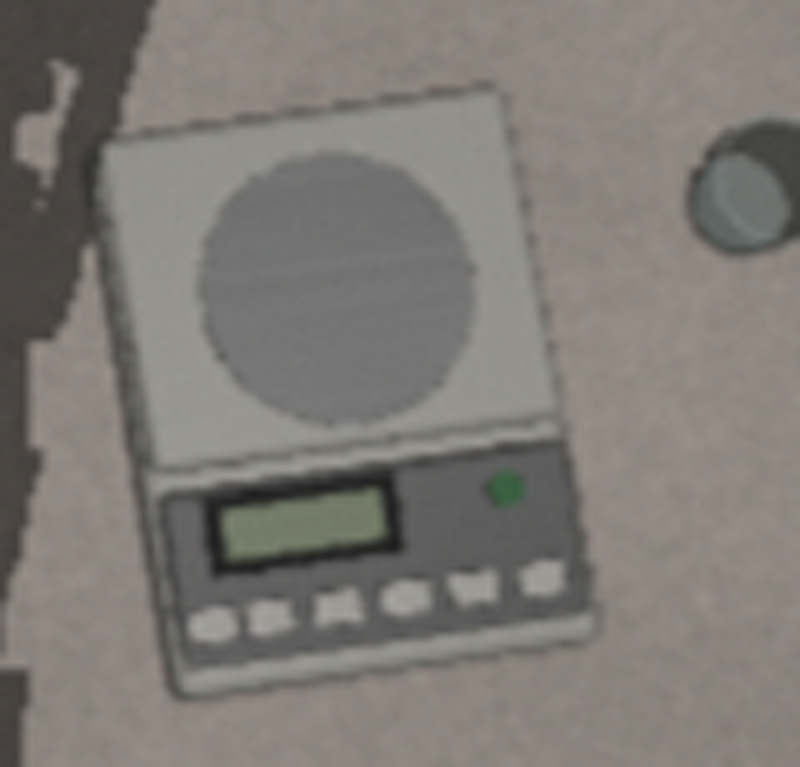

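The basket is clear above the jar and upright. Next I'll measure the pan centre from both fixed cameras, checking each one's offset on the jar rim.

```bash
python3 - <<'E'
from h import *
from scipy.optimize import least_squares
t=bot.capture('top'); s=bot.capture('side')
cv2.imwrite('pics/cropU.png',cv2.resize(s['color'][325:405,315:415],(800,640),interpolation=cv2.INTER_CUBIC)[:600,:,::-1])
q=(360+337.5/6.667-.5,230+289/6.667-.5); print('pan top',ray(t,*q,.070).round(4))
for c,n in((t,'top'),(s,'side')):
    print(n,'jar rim proj of wrist estimate',proj(c,[.5893,-.0181,.158]).round(1))
    # segmentation of pan : gray in hsv
    hsv=cv2.cvtColor(c['color'],cv2.COLOR_RGB2HSV)
P=pts(t); z=P[:,:,2]
cv2.imwrite('pics/cropV.png',cv2.resize(s['color'][230:330,255:345],(720,800),interpolation=cv2.INTER_CUBIC)[:600,:,::-1])
E
```

```text
pan top [ 0.5385 -0.2744  0.07  ]
top jar rim proj of wrist estimate [323.1 246.2]
side jar rim proj of wrist estimate [295.4 249.9]
```

View pics/cropU.png

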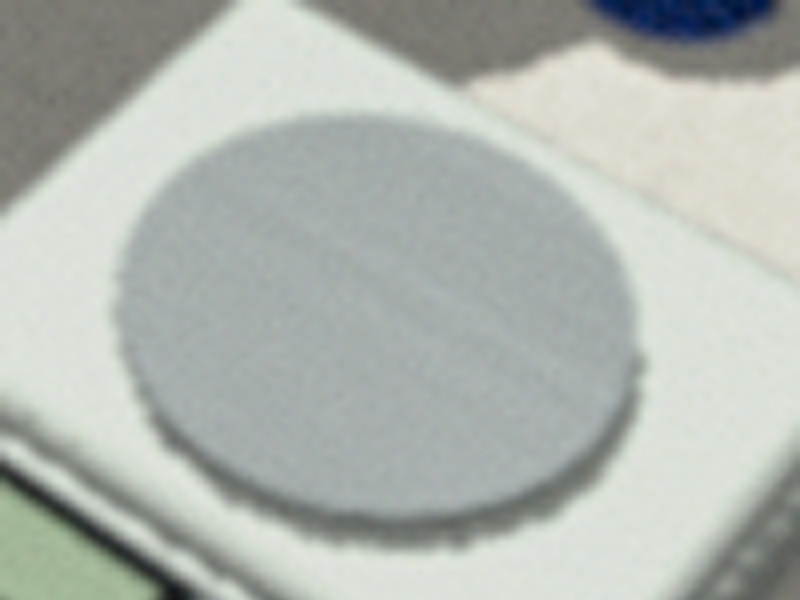

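View pics/cropV.png

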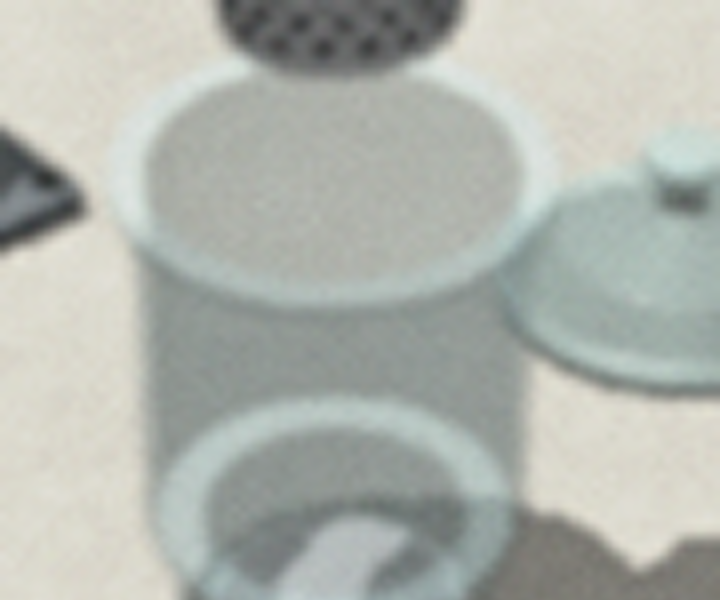

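```bash
python3 - <<'E'
from h import *
from scipy.optimize import least_squares
t=bot.capture('top'); s=bot.capture('side')
def fit(n,c,pt,z,sc,o,g):
    q=np.array([ray(c,o[0]+(a+.5)/sc-.5,o[1]+(b+.5)/sc-.5,z)[:2] for a,b in pt])
    r=least_squares(lambda t:np.hypot(*(q-t[:2]).T)-t[2],[*g,.05]); print(n,r.x.round(4),(r.fun*1000).round(1))
fit('side pan',s,[(117,300),(355,113),(637,330),(400,517),(205,455),(575,200),(180,175),(560,475)],.07,8,(315,325),(.54,-.27))
fit('side jar inner',s,[(145,178),(525,178),(180,110),(490,110),(335,290)],.158,8,(255,230),(.59,-.02))
fit('side jar outer',s,[(108,175),(556,170),(335,306),(180,268),(490,265)],.155,8,(255,230),(.59,-.02))
fit('top pan',t,[(200,290),(474,275),(330,150),(350,427),(235,195),(440,375),(430,190),(250,385)],.07,6.667,(360,230),(.54,-.27))
E
```

```text
side pan [ 0.5398 -0.2767  0.0594] [ 0.   0.8 -0.4 -0.2  0.3 -0.1 -0.7  0.3]
side jar inner [ 0.5882 -0.0231  0.0507] [-0.8 -0.6  0.5  0.3  0.5]
side jar outer [ 0.5915 -0.018   0.0592] [ 0.3  0.   0.8 -0.7 -0.3]
top pan [ 0.5397 -0.2746  0.0596] [ 0.4  0.3  0.5  1.9 -0.5 -1.5 -0.  -1.1]
```

The pan centre is (0.540,-0.2745): top and side agree to 2 mm, fitted radius 59.5 against 60 mm. Carrying the basket over smoothly.

>>> {"method": "carry_out", "body": {"grip": [-1,-1,-1,-1,-1,-1,-1,-1,-1,-1,-1,-1], "slide": [[-2,-0.5,0],[-4,-1,0],[-6,-2,0],[-9,-3,0],[-12,-4,0],[-14,-4,0],[-15,-4,0],[-15,-4,0],[-15,-4,0],[-15,-4,0],[-14,-4,0],[-13,-4,0]], "twist": [[0,0,0],[0,0,0],[0,0,0],[0,0,0],[0,0,0],[0,0,0],[0,0,0],[0,0,0],[0,0,0],[0,0,0],[0,0,0],[0,0,0]]}}

```text
time_s: 20.5
position: [0.5621, -0.168, 0.3881]
tcp_rot: [[-0.104, 0.995, -0.0], [0.995, 0.104, -0.002], [-0.002, -0.001, -1.0]]
force: [-0.1, -0.0, -3.8]
opening: 0.159
```

```bash
python3 -c "
from h import *
togo((.540,-.274,.385),6)
"
```

```text
t 20.5 pos [ 0.5621 -0.168   0.3881] slide mm [-103.1  -32.9    3.3] twist [-0.0005  0.0017 -0.001 ] F [-0.11 -0.02 -3.77] open 0.159 tooly yaw 5.94
```

>>> {"method": "carry_out", "body": {"grip": [-1,-1,-1,-1,-1,-1,-1,-1,-1,-1,-1,-1], "slide": [[-13,-4,0],[-13,-4,0],[-12,-4,0],[-11,-3,0],[-10,-3,0],[-8,-2.5,0],[-6,-2,0],[-4,-1,0],[-2,-0.5,0],[-1,0,0],[0,0,0],[0,0,0]], "twist": [[0,0,0],[0,0,0],[0,0,0],[0,0,0],[0,0,0],[0,0,0],[0,0,0],[0,0,0],[0,0,0],[0,0,0],[0,0,0],[0,0,0]]}}

```text
time_s: 21.7
position: [0.545, -0.258, 0.388]
tcp_rot: [[-0.103, 0.995, -0.0], [0.995, 0.103, -0.0], [-0.0, -0.0, -1.0]]
force: [-0.6, 0.3, -3.0]
opening: 0.158
```

```bash
python3 -c "
from h import *
togo((.540,-.274,.385),6)
"
```

```text
t 21.7 pos [ 0.545 -0.258  0.388] slide mm [-15.4  -6.6   3. ] twist [-0.0004  0.0004 -0.0014] F [-0.62  0.25 -2.99] open 0.158 tooly yaw 5.92
```

>>> {"method": "carry_out", "body": {"grip": [-1,-1,-1,-1,-1,-1,-1,-1,-1,-1,-1,-1], "slide": [[-2,-1,2],[-3,-1,4],[-4,-2,6],[-4,-1.5,8],[-2,-1,9],[-1,0,9],[0,0,9],[0,0,9],[0,0,8],[0,0,6],[0,0,3],[0,0,0]], "twist": [[0,0,0],[0,0,0],[0,0,0],[0,0,0],[0,0,0],[0,0,0],[0,0,0],[0,0,0],[0,0,0],[0,0,0],[0,0,0],[0,0,0]]}}

```text
time_s: 22.9
position: [0.5391, -0.2747, 0.3067]
tcp_rot: [[-0.104, 0.995, -0.003], [0.995, 0.104, 0.002], [0.002, -0.003, -1.0]]
force: [0.9, -0.3, -3.0]
opening: 0.155
```

```bash
python3 -c "
from h import *
togo((.540,-.274,.265),6)
s=snap('side','s14.png');t=snap('top','t14.png')
for c,n in((s,'side'),(t,'top')):print(n,proj(c,[.540,-.274,.07]))
cv2.imwrite('pics/cropW.png',cv2.resize(s['color'][210:430,260:480],(600,600),interpolation=cv2.INTER_CUBIC)[:,:,::-1])
import pickle
s=bot.read_state(); w=snap('wrist','w14.png'); pickle.dump((s,w),open('pics/w14.pkl','wb'))
"
```

```text
t 22.9 pos [ 0.5391 -0.2747  0.3067] slide mm [ 0.5  1.  41.7] twist [-0.0029 -0.0024 -0.0003] F [ 0.91 -0.35 -3.04] open 0.155 tooly yaw 5.98
side [360.74852277 361.74932886]
top [409.99971408 272.33003988]
```

View pics/cropW.png

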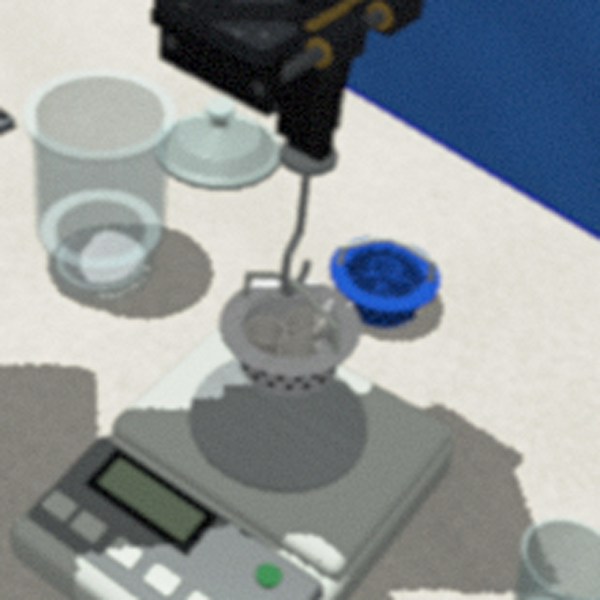

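View pics/w14.png

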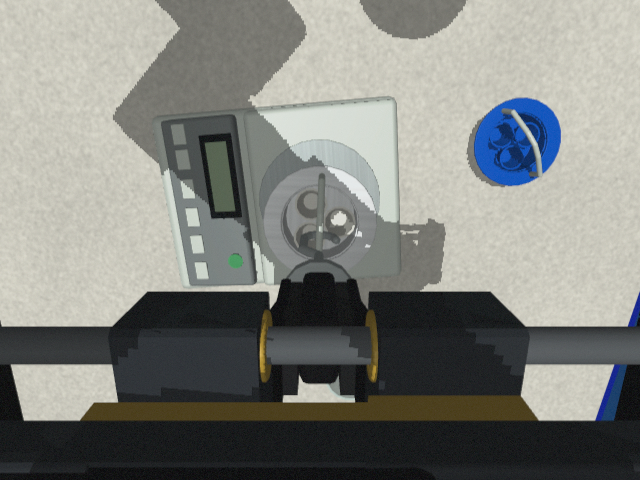

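The basket hangs upright above the pan, and the wrist view shows the pan's edge behind it. I'll refine the pan centre with this camera.

```bash
python3 - <<'E'
from h import *
import pickle
s,w=pickle.load(open('pics/w14.pkl','rb')); R,p=wristpose(s,w)
cv2.imwrite('pics/cropX.png',cv2.resize(w['color'][125:275,240:400],(800,750),interpolation=cv2.INTER_CUBIC)[:600,:,::-1])
for x,y in [(.54,-.274),(.542,-.27)]:
    a=np.radians(np.arange(0,181,30)); X=np.stack([x+.06*np.cos(a),y+.06*np.sin(a),0*a+.07],1); print(((proj(w,X,R,p)-[240,125])*5).round(0).tolist())
E
```

```text
[[699.0, 414.0], [680.0, 259.0], [583.0, 132.0], [431.0, 73.0], [270.0, 99.0], [147.0, 202.0], [95.0, 351.0]]
[[711.0, 395.0], [693.0, 239.0], [596.0, 112.0], [444.0, 52.0], [283.0, 79.0], [159.0, 183.0], [107.0, 332.0]]
```

View pics/cropX.png

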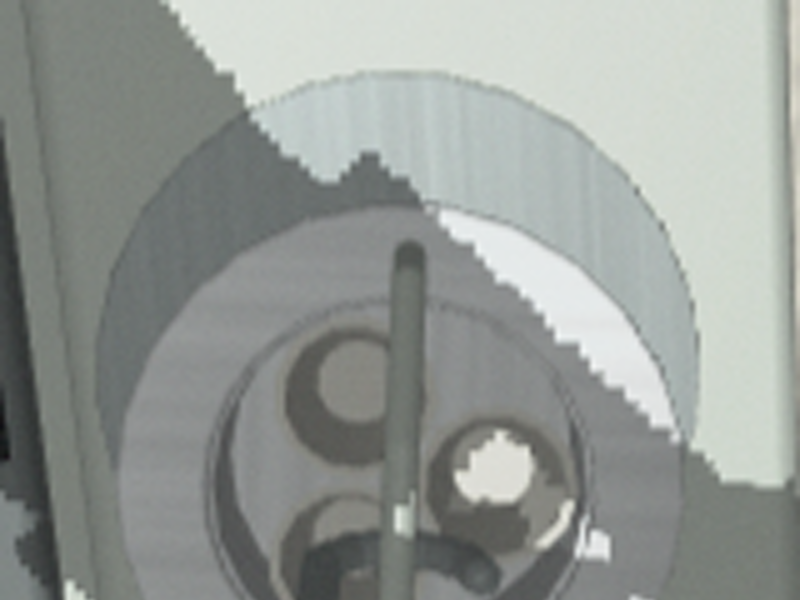

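The pan edge matches (0.540,-0.274) to within 1 mm. Lowering.

>>> {"method": "carry_out", "body": {"grip": [-1,-1,-1,-1,-1,-1,-1,-1,-1,-1], "slide": [[0.3,0.5,3],[0,0.4,5],[0,0,6],[0,0,7],[0,0,6],[0,0,5],[0,0,3],[0,0,2],[0,0,0],[0,0,0]], "twist": [[-0.002,-0.002,0],[0,0,0],[0,0,0],[0,0,0],[0,0,0],[0,0,0],[0,0,0],[0,0,0],[0,0,0],[0,0,0]]}}

```text
time_s: 24.05
position: [0.5409, -0.275, 0.268]
tcp_rot: [[-0.104, 0.995, 0.002], [0.995, 0.104, -0.002], [-0.002, 0.002, -1.0]]
force: [-0.1, 0.4, -3.8]
opening: 0.158
```

```bash
python3 -c "
from h import *
togo((.540,-.274,.2535),6)
"
```

```text
t 24.05 pos [ 0.5409 -0.275   0.268 ] slide mm [ 1.1 -0.8 14.5] twist [ 0.0016  0.002  -0.0003] F [-0.14  0.42 -3.76] open 0.158 tooly yaw 5.98
```

>>> {"method": "carry_out", "body": {"grip": [-1,-1,-1,-1,-1,-1,-1,-1,-1], "slide": [[0.4,-0.3,1],[0.3,-0.3,2],[0.2,0,2],[0,0,2],[0,0,1.5],[0,0,1],[0,0,1],[0,0,0],[0,0,0]], "twist": [[0.001,0.002,0],[0,0,0],[0,0,0],[0,0,0],[0,0,0],[0,0,0],[0,0,0],[0,0,0],[0,0,0]]}}

```text
time_s: 24.95
position: [0.5406, -0.2744, 0.2574]
tcp_rot: [[-0.104, 0.995, 0.002], [0.995, 0.104, -0.001], [-0.001, 0.002, -1.0]]
force: [0.4, -0.0, -2.9]
opening: 0.159
```

>>> {"method": "carry_out", "body": {"grip": [-1,-1,-1,-1,-1], "slide": [[0,0,1],[0,0,1],[0,0,1],[0,0,0],[0,0,0]], "twist": [[0,0,0],[0,0,0],[0,0,0],[0,0,0],[0,0,0]]}}

```text
time_s: 25.45
position: [0.5407, -0.2744, 0.2543]
tcp_rot: [[-0.104, 0.995, 0.002], [0.995, 0.104, -0.001], [-0.001, 0.002, -1.0]]
force: [-0.3, 0.3, -2.9]
opening: 0.155
```

```bash
python3 -c "
from h import *
togo((.540,-.274,.2535),6)
"
```

```text
t 25.45 pos [ 0.5407 -0.2744  0.2543] slide mm [ 0.5 -0.7  0.8] twist [ 0.0022  0.0014 -0.0004] F [-0.25  0.33 -2.91] open 0.155 tooly yaw 5.98
```

>>> {"method": "carry_out", "body": {"grip": [-1,-1,-1,-1,-1,-1], "slide": [[0,0,1],[0,0,1],[0,0,1],[0,0,1],[0,0,0],[0,0,0]], "twist": [[0,0,0],[0,0,0],[0,0,0],[0,0,0],[0,0,0],[0,0,0]]}}

```text
time_s: 26.05
position: [0.542, -0.2754, 0.2518]
tcp_rot: [[-0.104, 0.995, 0.006], [0.995, 0.104, -0.004], [-0.005, 0.006, -1.0]]
force: [0.4, 0.4, -1.6]
opening: 0.157
```

```bash
python3 -c "
from h import *
togo((.540,-.274,.2535),6)
s=snap('side','s15.png')
cv2.imwrite('pics/cropY.png',cv2.resize(s['color'][270:410,290:430],(600,600),interpolation=cv2.INTER_CUBIC)[:,:,::-1])
import pickle
s=bot.read_state(); w=snap('wrist','w15.png'); pickle.dump((s,w),open('pics/w15.pkl','wb'))
cv2.imwrite('pics/cropZ.png',cv2.resize(w['color'][150:310,220:420],(800,640),interpolation=cv2.INTER_CUBIC)[:600,:,::-1])
togo((.540,-.274,.2535),6)
"
```

```text
t 26.05 pos [ 0.542  -0.2754  0.2518] slide mm [ 1.6 -1.8 -1.7] twist [ 0.0055  0.0046 -0.0003] F [ 0.4   0.39 -1.61] open 0.157 tooly yaw 5.98
t 26.15 pos [ 0.542  -0.2754  0.2518] slide mm [ 1.6 -1.8 -1.7] twist [ 0.0055  0.0045 -0.0004] F [ 0.28  0.17 -0.38] open 0.159 tooly yaw 5.98
```

View pics/cropY.png

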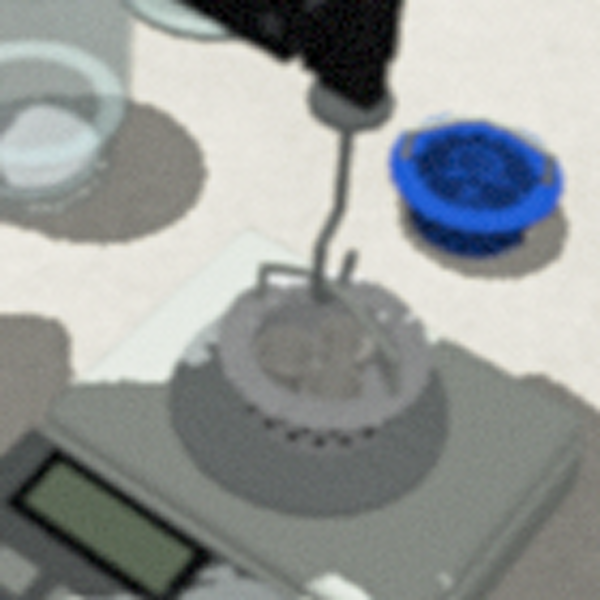

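View pics/cropZ.png

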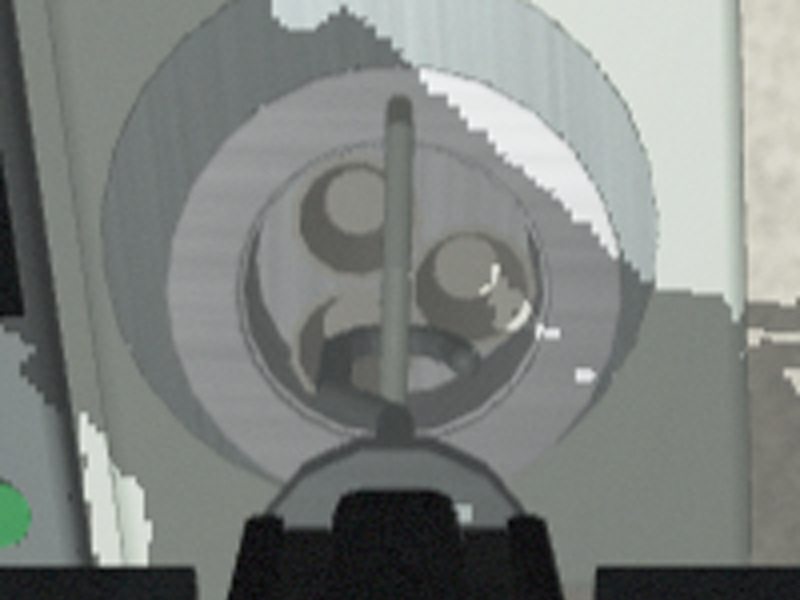

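The basket stands level near the middle of the pan and its weight is coming off the hook. Lowering the hook until the bail is opposite the mouth.

>>> {"method": "carry_out", "body": {"grip": [-1,-1,-1,-1,-1,-1,-1,-1,-1,-1], "slide": [[0.3,-0.5,1],[0.3,-0.4,2],[0.2,0,3],[0,0,3],[0,0,4],[0,0,3],[0,0,2],[0,0,1],[0,0,0],[0,0,0]], "twist": [[0.003,0.002,0],[0.002,0.002,0],[0,0,0],[0,0,0],[0,0,0],[0,0,0],[0,0,0],[0,0,0],[0,0,0],[0,0,0]]}}

```text
time_s: 27.15
position: [0.5407, -0.2745, 0.2305]
tcp_rot: [[-0.104, 0.995, -0.001], [0.995, 0.104, 0.001], [0.001, -0.001, -1.0]]
force: [0.2, -0.2, 0.0]
opening: 0.159
```

```bash
python3 -c "
from h import *
togo((.541,-.2745,.232),6)
s=snap('side','s16.png')
cv2.imwrite('pics/cropY2.png',cv2.resize(s['color'][270:410,290:430],(600,600),interpolation=cv2.INTER_CUBIC)[:,:,::-1])
s=bot.read_state(); w=snap('wrist','w16.png')
R,p=wristpose(s,w)
cv2.imwrite('pics/cropZ2.png',cv2.resize(w['color'][150:310,220:420],(800,640),interpolation=cv2.INTER_CUBIC)[:600,:,::-1])
t=np.array([-.035,-.013,0,.013,.035]);h=np.array([.052,.0645,.068,.0645,.052])+.07
for cx,cy,yaw in [(.541,-.2745,6)]:
    a=np.radians(yaw); X=np.stack([cx-np.sin(a)*t,cy+np.cos(a)*t,h],1); print(((proj(w,X,R,p)-[220,150])*4).round(0).tolist())
"
```

```text
t 27.15 pos [ 0.5407 -0.2745  0.2305] slide mm [-0.1  0.3 -1.5] twist [-0.0008 -0.0006 -0.0003] F [ 0.24 -0.21  0.02] open 0.159 tooly yaw 5.98
[[395.0, 540.0], [395.0, 446.0], [395.0, 378.0], [395.0, 295.0], [395.0, 148.0]]
```

View pics/cropY2.png

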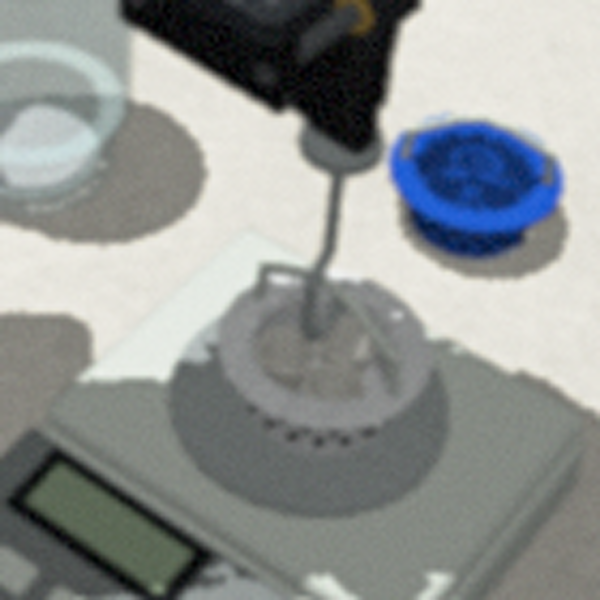

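View pics/cropZ2.png

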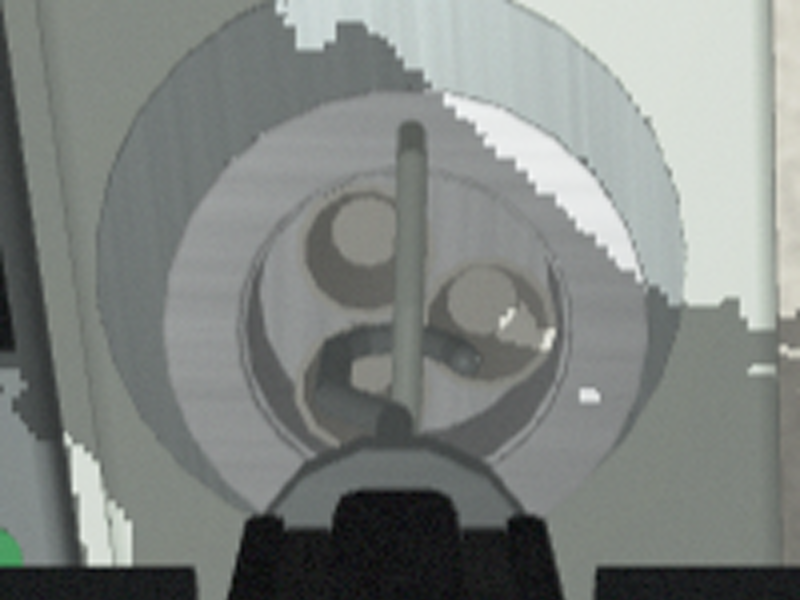

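The bail sits about 3 mm to the rod's +x, inside the mouth, with no load on it. Withdrawing the hook along -x.

>>> {"method": "carry_out", "body": {"grip": [-1,-1,-1,-1,-1,-1,-1,-1,-1], "slide": [[0,0,-1],[0,-2,0],[0,-4,0],[0,-5,0],[0,-5,0],[0,-5,0],[0,-3,0],[0,0,0],[0,0,0]], "twist": [[0,0,0],[0,0,0],[0,0,0],[0,0,0],[0,0,0],[0,0,0],[0,0,0],[0,0,0],[0,0,0]]}}

```text
time_s: 28.15
position: [0.5142, -0.2774, 0.2324]
tcp_rot: [[-0.104, 0.995, -0.0], [0.995, 0.104, -0.0], [-0.0, -0.0, -1.0]]
force: [-0.1, -0.1, -0.6]
opening: 0.157
```

```bash
python3 -c "
from h import *
togo((.516,-.277,.232),6)
s=snap('side','s17.png')
cv2.imwrite('pics/cropY3.png',cv2.resize(s['color'][270:410,290:430],(600,600),interpolation=cv2.INTER_CUBIC)[:,:,::-1])
s=bot.read_state(); w=snap('wrist','w17.png')
cv2.imwrite('pics/cropZ3.png',cv2.resize(w['color'][150:310,220:420],(800,640),interpolation=cv2.INTER_CUBIC)[:600,:,::-1])
"
```

```text
t 28.15 pos [ 0.5142 -0.2774  0.2324] slide mm [0.2 1.8 0.4] twist [-0.0002  0.0002 -0.0009] F [-0.12 -0.08 -0.6 ] open 0.157 tooly yaw 5.95
```

View pics/cropY3.png

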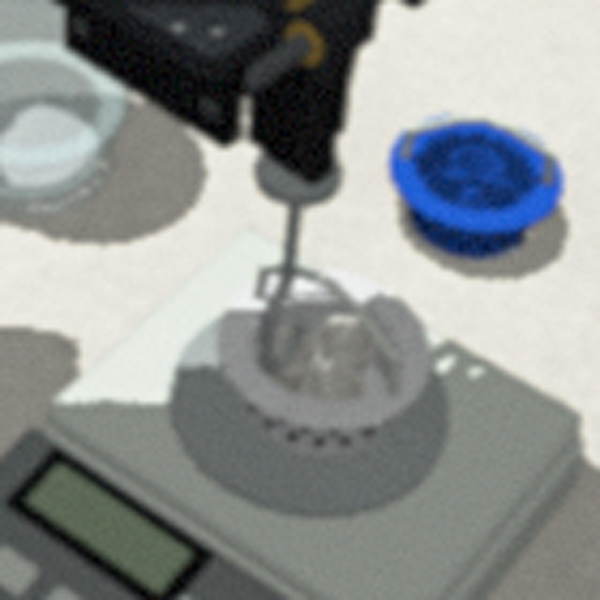

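View pics/cropZ3.png

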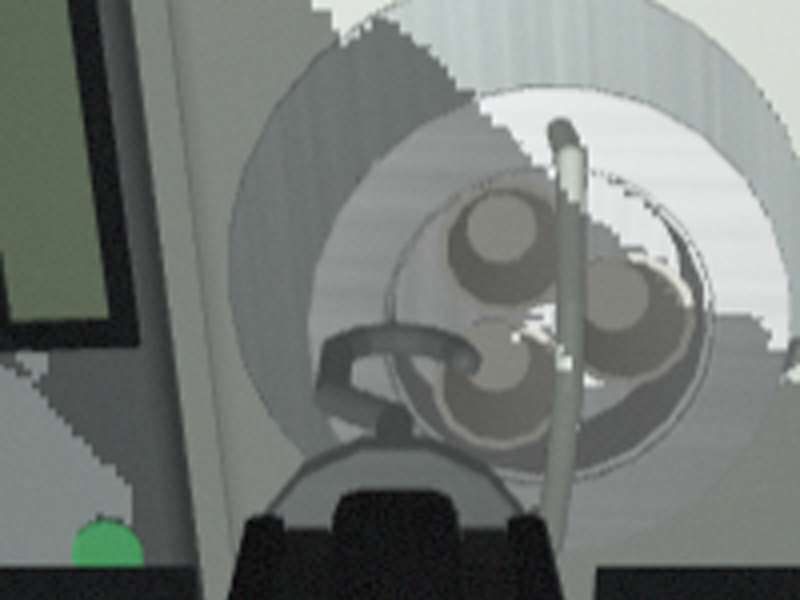

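The J's tip is clear of the bail by about 10 mm, and the basket stood still. Raising straight up.

>>> {"method": "carry_out", "body": {"grip": [-1,-1,-1,-1,-1,-1,-1,-1,-1,-1], "slide": [[0,0,-4],[0,0,-8],[0,0,-10],[0,0,-12],[0,0,-14],[0,0,-14],[0,0,-14],[0,0,-10],[0,0,-5],[0,0,0]], "twist": [[0,0,0],[0,0,0],[0,0,0],[0,0,0],[0,0,0],[0,0,0],[0,0,0],[0,0,0],[0,0,0],[0,0,0]]}}

```text
time_s: 29.25
position: [0.5161, -0.2778, 0.3347]
tcp_rot: [[-0.105, 0.994, 0.006], [0.994, 0.105, -0.005], [-0.005, 0.005, -1.0]]
force: [0.4, -0.9, -1.2]
opening: 0.161
```

```bash
python3 -c "
from h import *
togo((.5055,.2333,.34),-10.55)
s=bot.read_state(); w=snap('wrist','w18.png');import pickle;pickle.dump((s,w),open('pics/w18.pkl','wb'))
"
```

```text
t 29.25 pos [ 0.5161 -0.2778  0.3347] slide mm [509.3  43.2  -7.8] twist [0.0058 0.0046 0.2893] F [ 0.45 -0.85 -1.19] open 0.161 tooly yaw 6.03
```

View pics/w18.png

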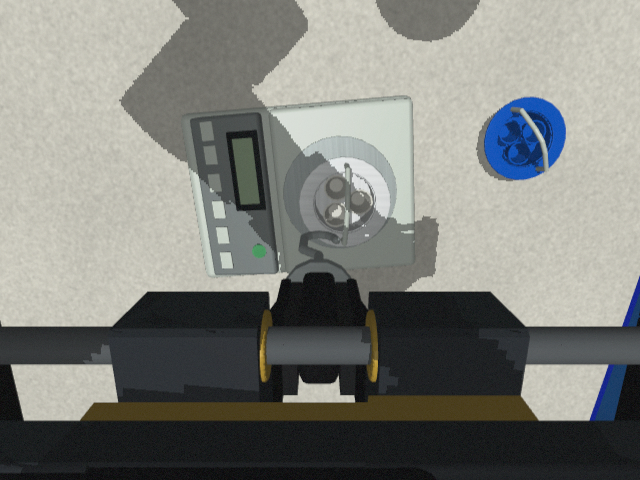

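```bash
python3 - <<'E'
from h import *
import pickle
s,w=pickle.load(open('pics/w18.pkl','rb')); R,p=wristpose(s,w)
cv2.imwrite('pics/cropAA.png',cv2.resize(w['color'][130:250,275:405],(780,720),interpolation=cv2.INTER_CUBIC)[:600,:,::-1])
for n,x,y,z,r in [('pan',.54,-.274,.07,.06),('flange',.5435,-.2745,.103,.045),('flange',.54,-.274,.103,.045)]:
    a=np.radians(np.arange(-30,211,30)); X=np.stack([x+r*np.cos(a),y+r*np.sin(a),0*a+z],1); print(n,((proj(w,X,R,p)-[275,130])*6).round(0).tolist())
E
```

```text
pan [[659.0, 582.0], [729.0, 423.0], [711.0, 248.0], [603.0, 105.0], [434.0, 37.0], [252.0, 67.0], [111.0, 184.0], [50.0, 352.0], [82.0, 523.0]]
flange [[640.0, 586.0], [697.0, 457.0], [682.0, 317.0], [595.0, 203.0], [459.0, 149.0], [312.0, 172.0], [198.0, 266.0], [148.0, 400.0], [172.0, 538.0]]
flange [[620.0, 581.0], [676.0, 452.0], [660.0, 311.0], [573.0, 197.0], [437.0, 143.0], [291.0, 167.0], [177.0, 260.0], [127.0, 395.0], [151.0, 533.0]]
```

View pics/cropAA.png

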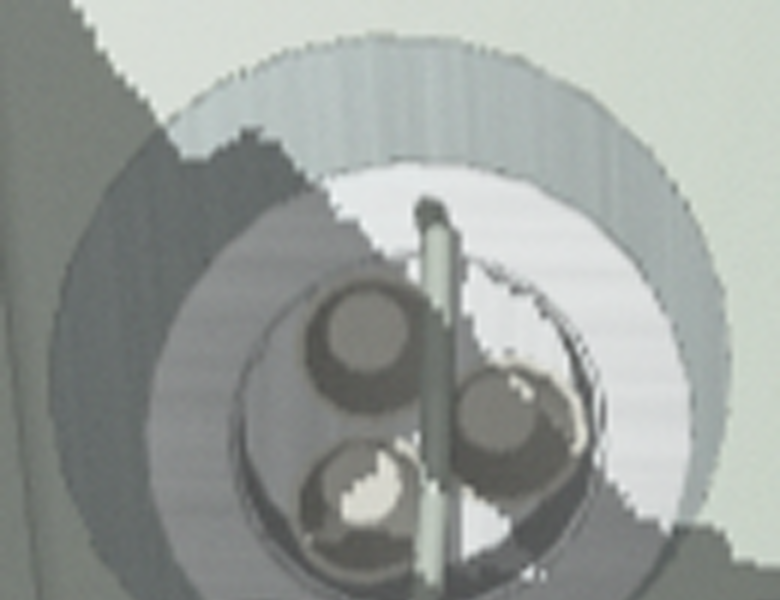

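The basket is within about 4 mm of the pan's centre, upright. Now returning the hook: first turning to the stand yaw, then crossing.

>>> {"method": "carry_out", "body": {"grip": [-1,-1,-1,-1,-1,-1,-1,-1,-1,-1,-1,-1], "slide": [[0,0,-2],[0,0,-2],[0,0,-2],[10,-2,0],[20,-4,0],[30,-6,0],[35,-7,0],[35,-7,0],[35,-7,0],[35,-7,0],[35,-7,0],[35,-7,0]], "twist": [[0.003,0.003,0.09],[0.003,0.002,0.1],[0,0,0.09],[0,0,0],[0,0,0],[0,0,0],[0,0,0],[0,0,0],[0,0,0],[0,0,0],[0,0,0],[0,0,0]]}}

```text
time_s: 30.5
position: [0.5032, 0.0169, 0.3349]
tcp_rot: [[0.174, 0.985, -0.015], [0.985, -0.174, 0.014], [0.011, -0.018, -1.0]]
force: [1.3, 0.1, -1.3]
opening: 0.154
```

```bash
python3 -c "
from h import *
togo((.5055,.2333,.34),-10.55)
"
```

```text
t 30.5 pos [0.5032 0.0169 0.3349] slide mm [213.5 -35.5  -2.2] twist [-0.0176 -0.0105  0.009 ] F [ 1.26  0.13 -1.35] open 0.154 tooly yaw -10.03
```

>>> {"method": "carry_out", "body": {"grip": [-1,-1,-1,-1,-1,-1,-1,-1,-1,-1], "slide": [[33,-6,0],[32,-6,0],[30,-5,0],[26,-4,0],[22,-4,0],[16,-3,0],[10,-2,0],[5,-1,0],[0,0,0],[0,0,0]], "twist": [[-0.006,-0.004,0.003],[-0.006,-0.003,0.003],[-0.005,-0.003,0.003],[0,0,0],[0,0,0],[0,0,0],[0,0,0],[0,0,0],[0,0,0],[0,0,0]]}}

```text
time_s: 31.5
position: [0.4864, 0.216, 0.3334]
tcp_rot: [[0.154, 0.988, -0.012], [0.988, -0.154, 0.004], [0.003, -0.012, -1.0]]
force: [-1.1, -0.3, -1.5]
opening: 0.158
```

```bash
python3 -c "
from h import *
togo((.5050,.2333,.30),-10.58)
s=snap('side','s19.png')
c=s['color'][140:300,150:310];cv2.imwrite('pics/cropBB.png',cv2.resize(c,(600,600),interpolation=cv2.INTER_CUBIC)[:,:,::-1])
"
```

```text
t 31.5 pos [0.4864 0.216  0.3334] slide mm [19.8 16.1 33.2] twist [-0.0124 -0.0023  0.0302] F [-1.12 -0.33 -1.47] open 0.158 tooly yaw -8.85
```

View pics/cropBB.png

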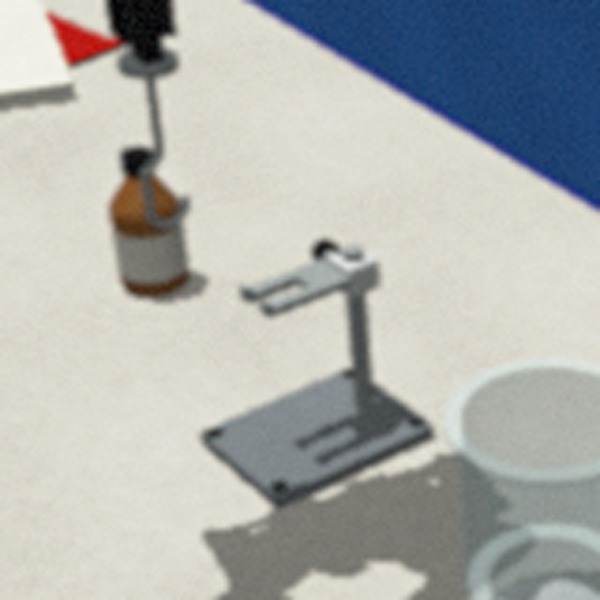

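>>> {"method": "carry_out", "body": {"grip": [-1,-1,-1,-1,-1,-1,-1,-1,-1], "slide": [[5,3,8],[6,5,12],[5,5,14],[3,3,14],[0,0,12],[0,0,8],[0,0,4],[0,0,0],[0,0,0]], "twist": [[-0.006,-0.001,0.01],[-0.006,-0.001,0.01],[0,0,0.01],[0,0,0],[0,0,0],[0,0,0],[0,0,0],[0,0,0],[0,0,0]]}}

```text
time_s: 32.45
position: [0.5088, 0.2294, 0.2542]
tcp_rot: [[0.195, 0.981, -0.001], [0.981, -0.195, -0.001], [-0.001, -0.001, -1.0]]
force: [0.2, -0.2, -0.6]
opening: 0.161
```

```bash
python3 -c "
from h import *
togo((.5050,.2333,.163),-10.58)
"
```

```text
t 32.45 pos [0.5088 0.2294 0.2542] slide mm [ 3.2 -4.5 91.2] twist [-0.0005  0.0008 -0.0114] F [ 0.2  -0.23 -0.61] open 0.161 tooly yaw -11.23
```

>>> {"method": "carry_out", "body": {"grip": [-1,-1,-1,-1,-1,-1,-1,-1,-1,-1], "slide": [[1,-2,6],[1,-2,10],[1,0,14],[0,0,14],[0,0,14],[0,0,12],[0,0,8],[0,0,4],[0,0,0],[0,0,0]], "twist": [[0,0,-0.006],[0,0,-0.005],[0,0,0],[0,0,0],[0,0,0],[0,0,0],[0,0,0],[0,0,0],[0,0,0],[0,0,0]]}}

```text
time_s: 33.45
position: [0.5057, 0.2347, 0.1691]
tcp_rot: [[0.181, 0.983, 0.005], [0.983, -0.181, 0.001], [0.002, 0.005, -1.0]]
force: [0.8, -0.0, -1.3]
opening: 0.157
```

```bash
python3 -c "
from h import *
togo((.5050,.2333,.162),-10.58)
"
```

```text
t 33.45 pos [0.5057 0.2347 0.1691] slide mm [-1.5 -0.5  7.1] twist [ 0.0049 -0.002   0.0026] F [ 0.78 -0.   -1.26] open 0.157 tooly yaw -10.43
```

>>> {"method": "carry_out", "body": {"grip": [-1,-1,-1,-1,-1], "slide": [[-0.7,-0.3,2.5],[-0.6,0,2.5],[0,0,1],[0,0,0],[0,0,0]], "twist": [[0.003,-0.002,0.002],[0.002,0,0],[0,0,0],[0,0,0],[0,0,0]]}}

```text
time_s: 33.95
position: [0.5065, 0.2336, 0.1644]
tcp_rot: [[0.183, 0.983, 0.003], [0.983, -0.183, 0.001], [0.002, 0.003, -1.0]]
force: [-0.8, 0.0, -0.3]
opening: 0.158
```

```bash
python3 -c "
from h import *
togo((.5702,.2353,.162),-10.58)
s=bot.read_state(); w=snap('wrist','w20.png')
cv2.imwrite('pics/cropCC.png',cv2.resize(w['color'][150:310,250:450],(800,640),interpolation=cv2.INTER_CUBIC)[:600,:,::-1])
R,p=wristpose(s,w)
a=np.radians(1.8);f=lambda x,y,z:[.5702+x*np.cos(a)-y*np.sin(a),.2353+x*np.sin(a)+y*np.cos(a),z]
for q in [f(-.026,.012,.135),f(-.026,-.012,.135),f(-.026,.007,.13),f(-.02,-.007,.13)]: print(((proj(w,q,R,p)-[250,150])*4).round(0))
"
```

```text
t 33.95 pos [0.5065 0.2336 0.1644] slide mm [13.3 62.3  2.6] twist [ 0.0032 -0.0015  0.0004] F [-0.77  0.   -0.28] open 0.158 tooly yaw -10.56
[556. 375.]
[588. 553.]
[556. 400.]
[620. 493.]
```

View pics/cropCC.png

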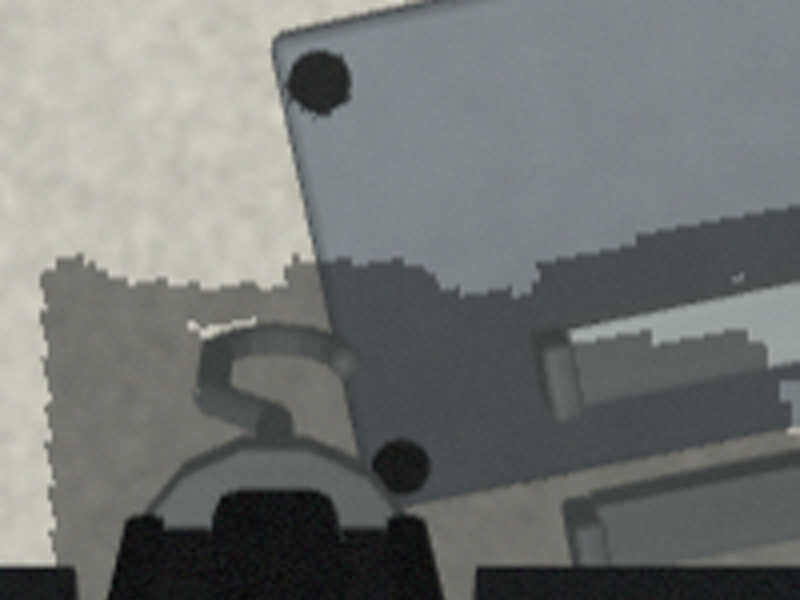

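The tine ends are where predicted (left tine at crop (560,375) against (556,375)). Moving into the slot along the stand's +x.

>>> {"method": "carry_out", "body": {"grip": [-1,-1,-1,-1,-1,-1,-1,-1], "slide": [[0.6,3,0.5],[1.3,6,0.5],[1.7,8,0],[1.7,8,0],[1.7,8,0],[1,5,0],[0,0,0],[0,0,0]], "twist": [[0.003,-0.001,0],[0,0,0],[0,0,0],[0,0,0],[0,0,0],[0,0,0],[0,0,0],[0,0,0]]}}

```text
time_s: 34.8
position: [0.5504, 0.2346, 0.1633]
tcp_rot: [[0.184, 0.983, 0.002], [0.983, -0.184, 0.001], [0.001, 0.002, -1.0]]
force: [-0.5, -0.7, -1.2]
opening: 0.16
```

```bash
python3 -c "
from h import *
togo((.5702,.2353,.162),-10.58)
"
```

```text
t 34.8 pos [0.5504 0.2346 0.1633] slide mm [ 4.3 19.4  1.3] twist [ 0.0016 -0.0011 -0.0002] F [-0.46 -0.66 -1.19] open 0.16 tooly yaw -10.59
```

>>> {"method": "carry_out", "body": {"grip": [-1,-1,-1,-1,-1,-1,-1], "slide": [[0.7,3,0],[1.2,5,0],[1.2,5,0],[0.8,3.5,0],[0.2,1.5,0],[0,0,0],[0,0,0]], "twist": [[0.001,-0.001,0],[0,0,0],[0,0,0],[0,0,0],[0,0,0],[0,0,0],[0,0,0]]}}

```text
time_s: 35.5
position: [0.5696, 0.2354, 0.1632]
tcp_rot: [[0.183, 0.983, -0.001], [0.983, -0.183, -0.0], [-0.0, -0.001, -1.0]]
force: [0.9, 0.1, -1.1]
opening: 0.16
```

```bash
python3 -c "
from h import *
togo((.5702,.2353,.149),-10.58)
s=snap('side','s21.png')
cv2.imwrite('pics/cropDD.png',cv2.resize(s['color'][140:300,150:310],(600,600),interpolation=cv2.INTER_CUBIC)[:,:,::-1])
"
```

```text
t 35.5 pos [0.5696 0.2354 0.1632] slide mm [ 0.   0.7 14.2] twist [-0.0006  0.0005  0.0002] F [ 0.9   0.06 -1.14] open 0.16 tooly yaw -10.57
```

View pics/cropDD.png

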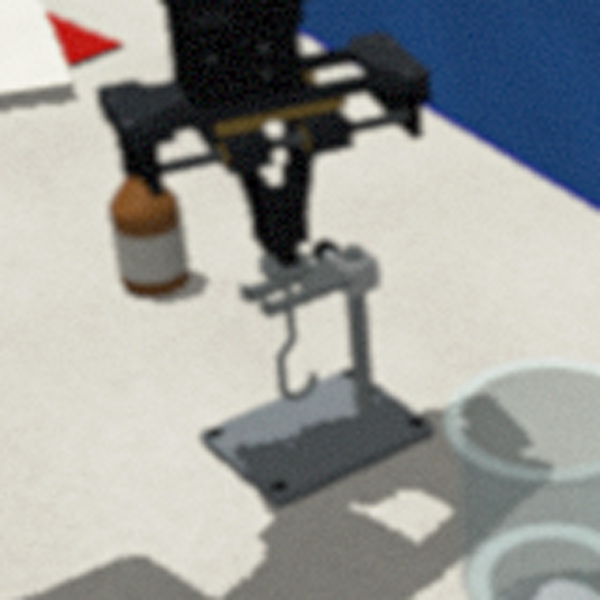

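The shaft is in the slot with the collar above the tines. Lowering onto the seat.

>>> {"method": "carry_out", "body": {"grip": [-1,-1,-1,-1,-1,-1,-1,-1,-1], "slide": [[0,0.3,2],[0,0.2,3],[0,0,3],[0,0,2],[0,0,1.5],[0,0,1],[0,0,0.5],[0,0,0],[0,0,0]], "twist": [[0,0,0],[0,0,0],[0,0,0],[0,0,0],[0,0,0],[0,0,0],[0,0,0],[0,0,0],[0,0,0]]}}

```text
time_s: 36.45
position: [0.5693, 0.2353, 0.1491]
tcp_rot: [[0.183, 0.983, -0.002], [0.983, -0.183, -0.001], [-0.001, -0.001, -1.0]]
force: [-0.1, 0.1, -1.6]
opening: 0.155
```

```bash
python3 -c "
from h import *
togo((.5702,.2353,.149),-10.58)
"
```

```text
t 36.45 pos [0.5693 0.2353 0.1491] slide mm [0.1 0.8 0.1] twist [-0.0014  0.0008  0.0004] F [-0.13  0.08 -1.59] open 0.155 tooly yaw -10.56
```

>>> {"method": "carry_out", "body": {"grip": [-1,-1,-1,-1], "slide": [[0,0.3,0.6],[0,0,0.6],[0,0,0],[0,0,0]], "twist": [[-0.001,0,0],[0,0,0],[0,0,0],[0,0,0]]}}

```text
time_s: 36.85
position: [0.5698, 0.2354, 0.149]
tcp_rot: [[0.183, 0.983, 0.0], [0.983, -0.183, -0.0], [-0.0, 0.0, -1.0]]
force: [-0.0, 0.8, -0.7]
opening: 0.158
```

```bash
python3 -c "
from h import *
togo((.5702,.2353,.149),-10.58)
togo((.5702,.2353,.149),-10.58)
"
```

```text
t 36.85 pos [0.5698 0.2354 0.149 ] slide mm [0.  0.5 0. ] twist [0.0005 0.0004 0.0005] F [-0.04  0.84 -0.73] open 0.158 tooly yaw -10.55
t 36.85 pos [0.5698 0.2354 0.149 ] slide mm [0.  0.5 0. ] twist [0.0005 0.0004 0.0005] F [-0.04  0.84 -0.73] open 0.158 tooly yaw -10.55
```

>>> {"method": "carry_out", "body": {"grip": [-1,-1,-1,-1], "slide": [[0,0,1],[0,0,1],[0,0,0],[0,0,0]], "twist": [[0,0,0],[0,0,0],[0,0,0],[0,0,0]]}}

```text
time_s: 37.25
position: [0.57, 0.2354, 0.149]
tcp_rot: [[0.183, 0.983, 0.002], [0.983, -0.183, -0.0], [-0.0, 0.002, -1.0]]
force: [-0.3, 0.3, -0.6]
opening: 0.159
```

```bash
python3 -c "
from h import *
togo((.5702,.2353,.149),-10.58)
s=snap('side','s22.png')
cv2.imwrite('pics/cropEE.png',cv2.resize(s['color'][180:270,190:280],(600,600),interpolation=cv2.INTER_CUBIC)[:,:,::-1])
"
```

```text
t 37.25 pos [0.57   0.2354 0.149 ] slide mm [-0.1  0.2 -0. ] twist [0.0016 0.0001 0.0006] F [-0.32  0.33 -0.58] open 0.159 tooly yaw -10.54
```

View pics/cropEE.png

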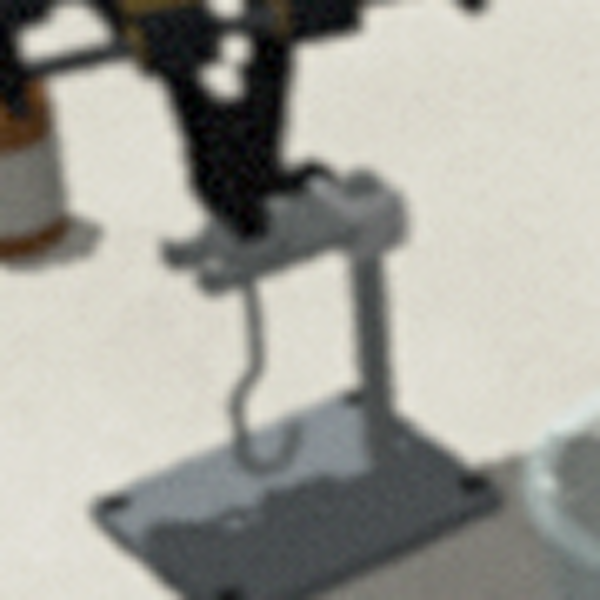

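The tool no longer descends (z stays at 0.149), so the collar is seated. Releasing gently and withdrawing upward.

>>> {"method": "carry_out", "body": {"grip": [-0.4,-0.3,-0.2,-0.1,-0.1,-0.1,-0.1,-0.1], "slide": [[0,0,0],[0,0,0],[0,0,0],[0,0,0],[0,0,0],[0,0,0],[0,0,0],[0,0,0]], "twist": [[0,0,0],[0,0,0],[0,0,0],[0,0,0],[0,0,0],[0,0,0],[0,0,0],[0,0,0]]}}

```text
time_s: 38.1
position: [0.5704, 0.2354, 0.1482]
tcp_rot: [[0.183, 0.983, 0.001], [0.983, -0.183, -0.0], [-0.0, 0.002, -1.0]]
force: [-0.2, 0.7, 0.4]
opening: 0.451
```

>>> {"method": "carry_out", "body": {"grip": [-0.1,-0.1,-0.1,-0.1,-0.1,-0.1,-0.1,-0.1,-0.1,-0.1], "slide": [[0,0,-3],[0,0,-6],[0,0,-10],[0,0,-12],[0,0,-15],[0,0,-18],[0,0,-18],[0,0,-15],[0,0,-8],[0,0,0]], "twist": [[0,0,0],[0,0,0],[0,0,0],[0,0,0],[0,0,0],[0,0,0],[0,0,0],[0,0,0],[0,0,0],[0,0,0]]}}

```text
time_s: 39.1
position: [0.5714, 0.2358, 0.2656]
tcp_rot: [[0.183, 0.983, 0.009], [0.983, -0.183, 0.001], [0.003, 0.008, -1.0]]
force: [-0.1, 0.5, 0.4]
opening: 0.448
```

```bash
python3 -c "
from h import *
togo((.5702,.2353,.149),-10.58)
w=snap('wrist','w23.png'); s=snap('side','s23.png'); t=snap('top','t23.png')
cv2.imwrite('pics/cropFF.png',cv2.resize(s['color'][170:410,150:470],(800,600),interpolation=cv2.INTER_CUBIC)[:,:,::-1])
cv2.imwrite('pics/cropGG.png',cv2.resize(t['color'][180:340,130:490],(800,356),interpolation=cv2.INTER_CUBIC)[:,:,::-1])
"
```

```text
t 39.1 pos [0.5714 0.2358 0.2656] slide mm [ -1.1  -2.1 116.6] twist [ 0.0084 -0.0028  0.0007] F [-0.13  0.52  0.44] open 0.448 tooly yaw -10.54
```

View pics/cropFF.png

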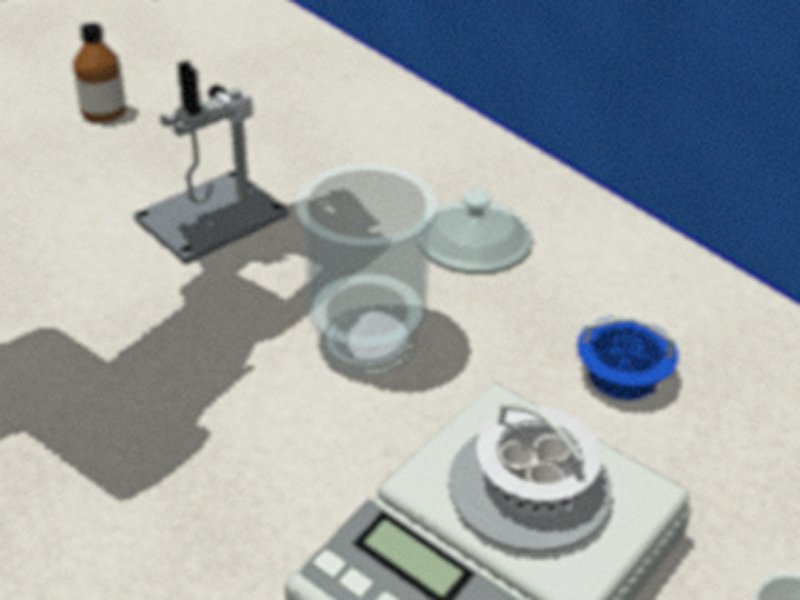

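View pics/w23.png

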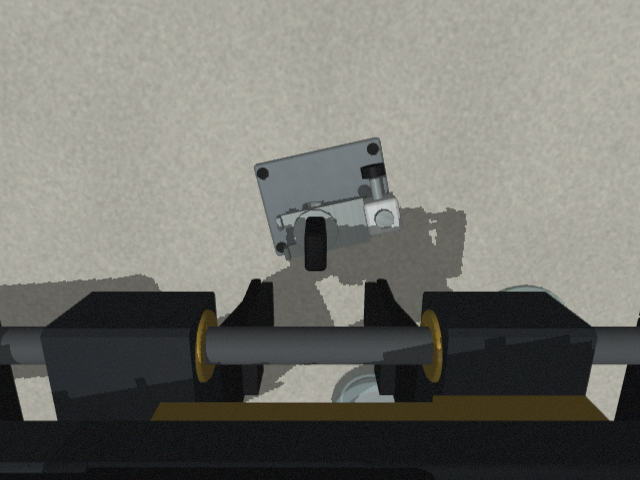

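View pics/cropGG.png

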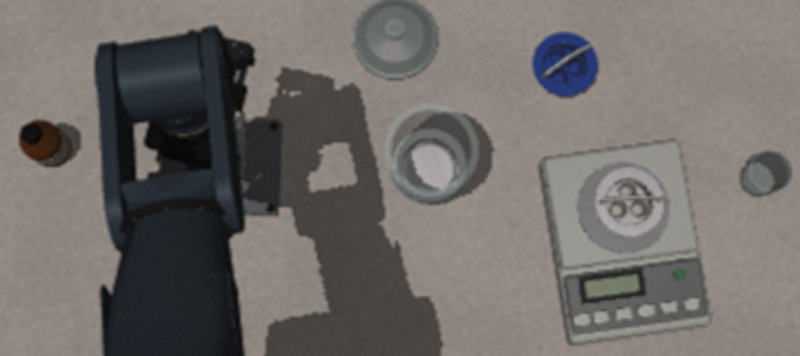

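Everything is in place: the rod hangs upright in the fork, the basket stands on the pan, and the lid, bottle and beaker are unmoved. Letting it settle, then handing in.

>>> {"method": "carry_out", "body": {"grip": [-0.1,-0.1,-0.1], "slide": [[0,0,0],[0,0,0],[0,0,0]], "twist": [[0,0,0],[0,0,0],[0,0,0]]}}

```text
time_s: 39.55
position: [0.5687, 0.2351, 0.2603]
tcp_rot: [[0.183, 0.983, -0.001], [0.983, -0.183, -0.001], [-0.001, -0.001, -1.0]]
force: [-0.2, -0.8, -0.7]
opening: 0.449
```

```bash
python3 -c "
from h import *
s=bot.read_state(); print(s['time_s'],s['qvel'].round(2))
print(bot.hand_in())"
```

```text
39.55 [-0.06  0.49  0.45  0.04 -0.12 -0.06]
the job is handed in; nothing more can be done
None
```

The basket of crucibles is on the balance pan and the hook is back in the stand's fork. I handed the job in at 39.6 s of the 67 s allowed. I took the hook from the fork, lifted the silver basket out of the jar by its bail, set it on the pan, unhooked it and hung the hook back.

**Last checks:**
- **Basket:** it stands upright on the pan, about 4 mm off the pan's centre by the wrist camera.
- **Hook:** it hangs upright in the fork with the collar seated, at the same pose as when I gripped it.
- **Bystanders:** the lid, bottle, beaker and blue basket look unmoved in the last pictures.
- **Forces:** the readings I took were never more than about 4 N. The basket stayed centred in the jar on the way out, and the gripper touched only the hook's handle.
- **Camera agreement:** the fixed cameras differed from the wrist camera by about 2 mm on the jar (5 mm in one rough fit of the inner rim). For the fine moves I relied mainly on the wrist camera.

No check failed.

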